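# Load the rinse carrier with angle cleats and clamp the pile

### The job

Get the angle cleats ready for rinsing: back the carrier's eccentric clamp right off, then pile every cleat on the counter into the carrier, lip up, alternating the lips - first lip towards the cam, next towards the sprung stop, and so on - so that each drops in flat beside the lip below and the pile stays level and square. When the whole pile is in, turn the red handle clockwise until the cam bears firmly on the cleats and visibly pushes the sprung stop back, and let go. Leave everything else on the counter where it is.

Things in the scene. Friction and masses are not known exactly. Their poses are not given: they have to be found in the camera images.
- cleat_1_mid (a point): aluminium angle cleat: flat leg 70 x 40 x 7 mm with two screw holes; across one 40 mm end a lip 7 mm thick rises 7 mm above the leg (14 mm from the underside). 58 g +-30 %. Point: middle of the flat leg, half-way up it (3.5 mm above the underside). x runs along the leg away from the lip (lip at x = -35 to -28 mm, plain end at +35 mm), y across, z up. Lies lip up; pick it across the 40 mm
- cleat_2_mid (a point): another cleat, the same in every way as cleat_1; same point and axes. 4 to 6 of the six cleats are present
- cleat_3_mid (a point): another cleat, the same in every way as cleat_1; same point and axes
- cleat_4_mid (a point): another cleat, the same in every way as cleat_1; same point and axes
- cleat_5_mid (a point): another cleat, the same in every way as cleat_1; same point and axes
- cleat_6_mid (a point): another cleat, the same in every way as cleat_1; same point and axes
- bay (a point): middle of the loading bay of the steel rinse carrier (fixed), level with the tops of its two rails, 10 mm above the counter. x runs lengthwise from the cam to the sprung stop, y across, z up. Rails 8 mm wide at y = +-12 mm; four upright guide rods, 6 mm thick, up to 57 mm above the counter, at x = +-29, y = +-28 mm. Between x = -22 and 22 mm nothing stands outside y = +-16 mm: fingers pass down there. With the cam backed off the bay is 88 mm long, x = -44 to +44 mm
- carrier: the same carrier: origin on the counter under the bay point, same axes; 68 mm wide, x = -123 to +98 mm with its loops. Cleats are piled lengthwise on the rails at y = 0, lip up: 1st with its lip at the cam, 2nd at the stop, 3rd at the cam.. Each plain end lies beside the lip below, flush with its top, so a layer adds 7 mm. Pile 77 mm long if tight; with 3 mm play the middles lie at x = -5 (lip at cam) and +5 mm
- stop_face (a point): middle of the rubber face of the sprung stop, a plate 52 mm wide, from 14 to 58 mm above the counter, at x = +44 mm of the bay when free; behind it an end wall 62 mm high. Moves with the stop
- cam_grip (a point): on the upright axis of the eccentric clamp (x = -64, y = -6 mm of the bay), 75 mm above the counter. Red bar handle 12 mm thick, 46 mm long, 62 to 84 mm above the counter; grip it across the 12 mm. y runs along the bar, x across it, z up, turning with it. Below it a white roller of 28 mm radius, 52 mm high, turns freely about a centre 8 mm off the axis
- cam (a joint): angle of the eccentric clamp: 0 = fully backed off (lobe away from the bay, bar square across the carrier), grows as the handle turns clockwise seen from above, to its end at 2.9. The roller comes 8 mm x (1 - cos angle) into the bay: it meets the pile at about 1.8 to 2 rad, more turn pushes the stop back. Friction about 0.12 N m, stays where left. Needs two or more grasps
- stop_pad (a joint): how far the sprung stop is pushed back, m: 0 = free, at most 0.008; 2.2 N per mm. Shows how firmly the pile is clamped
- lab_tap: tall lab tap, an obstacle: its upright column (32 mm thick) stands 96 mm along this body's own x axis from this point, 0.39 m high above the counter, lever 6 cm behind it, spout swung to the back
- tape: bystander, to be left alone: roll of masking tape 96 mm across
- coverslips: bystander, to be left alone: small white carton 41 x 53 x 22 mm
- lens: bystander, to be left alone: hand lens with a red handle, 148 mm long
- marker: bystander, to be left alone: red and white marker pen, 135 mm long
- lamp_carton: bystander, to be left alone: yellow carton 45 x 45 x 52 mm
Mind the look-alikes: they are no part of the job. Leave any brown, purple or turquoise look-alike of the part that bears cleat_1_mid alone.

How it is judged:
On the way, in this order (a step that is already met when the one before it is completed fails the run):
1. the eccentric clamp is backed off (cam angle under 0.35) (value of joint cam below 0.35 rad), for 0.2 s.
2. every cleat present lies in the pile, level and square, let go, lips alternating from the cam end, with the clamp still slack (x of cleat_1_mid in the frame of bay between -0.016 and 0.018 m and y of cleat_1_mid in the frame of bay between -0.008 and 0.008 m and angle between each of cleat_1_mid, cleat_2_mid, cleat_3_mid, cleat_4_mid, cleat_5_mid, cleat_6_mid's own z axis and vertical below 0.07 rad and angle between the x axis of each of cleat_1_mid, cleat_2_mid, cleat_3_mid, cleat_4_mid, cleat_5_mid, cleat_6_mid and the x axis of bay, either way round below 0.14 rad and ((x of cam_grip in the frame of cleat_1_mid below -0.03 m and z of cleat_1_mid in the frame of bay between 0.001 and 0.006 m) or (x of cam_grip in the frame of cleat_1_mid above 0.03 m and z of cleat_1_mid in the frame of bay between 0.008 and 0.013 m) or (x of cam_grip in the frame of cleat_1_mid below -0.03 m and z of cleat_1_mid in the frame of bay between 0.015 and 0.02 m) or (x of cam_grip in the frame of cleat_1_mid above 0.03 m and z of cleat_1_mid in the frame of bay between 0.022 and 0.027 m) or (x of cam_grip in the frame of cleat_1_mid below -0.03 m and z of cleat_1_mid in the frame of bay between 0.029 and 0.034 m) or (x of cam_grip in the frame of cleat_1_mid above 0.03 m and z of cleat_1_mid in the frame of bay between 0.036 and 0.041 m)) and x of cleat_2_mid in the frame of bay between -0.016 and 0.018 m and y of cleat_2_mid in the frame of bay between -0.008 and 0.008 m and ((x of cam_grip in the frame of cleat_2_mid below -0.03 m and z of cleat_2_mid in the frame of bay between 0.001 and 0.006 m) or (x of cam_grip in the frame of cleat_2_mid above 0.03 m and z of cleat_2_mid in the frame of bay between 0.008 and 0.013 m) or (x of cam_grip in the frame of cleat_2_mid below -0.03 m and z of cleat_2_mid in the frame of bay between 0.015 and 0.02 m) or (x of cam_grip in the frame of cleat_2_mid above 0.03 m and z of cleat_2_mid in the frame of bay between 0.022 and 0.027 m) or (x of cam_grip in the frame of cleat_2_mid below -0.03 m and z of cleat_2_mid in the frame of bay between 0.029 and 0.034 m) or (x of cam_grip in the frame of cleat_2_mid above 0.03 m and z of cleat_2_mid in the frame of bay between 0.036 and 0.041 m)) and x of cleat_3_mid in the frame of bay between -0.016 and 0.018 m and y of cleat_3_mid in the frame of bay between -0.008 and 0.008 m and ((x of cam_grip in the frame of cleat_3_mid below -0.03 m and z of cleat_3_mid in the frame of bay between 0.001 and 0.006 m) or (x of cam_grip in the frame of cleat_3_mid above 0.03 m and z of cleat_3_mid in the frame of bay between 0.008 and 0.013 m) or (x of cam_grip in the frame of cleat_3_mid below -0.03 m and z of cleat_3_mid in the frame of bay between 0.015 and 0.02 m) or (x of cam_grip in the frame of cleat_3_mid above 0.03 m and z of cleat_3_mid in the frame of bay between 0.022 and 0.027 m) or (x of cam_grip in the frame of cleat_3_mid below -0.03 m and z of cleat_3_mid in the frame of bay between 0.029 and 0.034 m) or (x of cam_grip in the frame of cleat_3_mid above 0.03 m and z of cleat_3_mid in the frame of bay between 0.036 and 0.041 m)) and x of cleat_4_mid in the frame of bay between -0.016 and 0.018 m and y of cleat_4_mid in the frame of bay between -0.008 and 0.008 m and ((x of cam_grip in the frame of cleat_4_mid below -0.03 m and z of cleat_4_mid in the frame of bay between 0.001 and 0.006 m) or (x of cam_grip in the frame of cleat_4_mid above 0.03 m and z of cleat_4_mid in the frame of bay between 0.008 and 0.013 m) or (x of cam_grip in the frame of cleat_4_mid below -0.03 m and z of cleat_4_mid in the frame of bay between 0.015 and 0.02 m) or (x of cam_grip in the frame of cleat_4_mid above 0.03 m and z of cleat_4_mid in the frame of bay between 0.022 and 0.027 m) or (x of cam_grip in the frame of cleat_4_mid below -0.03 m and z of cleat_4_mid in the frame of bay between 0.029 and 0.034 m) or (x of cam_grip in the frame of cleat_4_mid above 0.03 m and z of cleat_4_mid in the frame of bay between 0.036 and 0.041 m)) and x of cleat_5_mid in the frame of bay between -0.016 and 0.018 m and y of cleat_5_mid in the frame of bay between -0.008 and 0.008 m and ((x of cam_grip in the frame of cleat_5_mid below -0.03 m and z of cleat_5_mid in the frame of bay between 0.001 and 0.006 m) or (x of cam_grip in the frame of cleat_5_mid above 0.03 m and z of cleat_5_mid in the frame of bay between 0.008 and 0.013 m) or (x of cam_grip in the frame of cleat_5_mid below -0.03 m and z of cleat_5_mid in the frame of bay between 0.015 and 0.02 m) or (x of cam_grip in the frame of cleat_5_mid above 0.03 m and z of cleat_5_mid in the frame of bay between 0.022 and 0.027 m) or (x of cam_grip in the frame of cleat_5_mid below -0.03 m and z of cleat_5_mid in the frame of bay between 0.029 and 0.034 m) or (x of cam_grip in the frame of cleat_5_mid above 0.03 m and z of cleat_5_mid in the frame of bay between 0.036 and 0.041 m)) and x of cleat_6_mid in the frame of bay between -0.016 and 0.018 m and y of cleat_6_mid in the frame of bay between -0.008 and 0.008 m and ((x of cam_grip in the frame of cleat_6_mid below -0.03 m and z of cleat_6_mid in the frame of bay between 0.001 and 0.006 m) or (x of cam_grip in the frame of cleat_6_mid above 0.03 m and z of cleat_6_mid in the frame of bay between 0.008 and 0.013 m) or (x of cam_grip in the frame of cleat_6_mid below -0.03 m and z of cleat_6_mid in the frame of bay between 0.015 and 0.02 m) or (x of cam_grip in the frame of cleat_6_mid above 0.03 m and z of cleat_6_mid in the frame of bay between 0.022 and 0.027 m) or (x of cam_grip in the frame of cleat_6_mid below -0.03 m and z of cleat_6_mid in the frame of bay between 0.029 and 0.034 m) or (x of cam_grip in the frame of cleat_6_mid above 0.03 m and z of cleat_6_mid in the frame of bay between 0.036 and 0.041 m)) and value of joint stop_pad below 0.0008 m and contact force between the fingers and anything else below 0.5 N), for 0.2 s.
3. the cam bears on the pile and has pushed the sprung stop back more than 1.5 mm (value of joint stop_pad above 0.0015 m), for 0.2 s.
At the end, for the whole second after the job is handed in: every cleat lies in the pile, level (4 deg), square (8 deg), within 8 mm of the centre line and 2.5 mm of its layer height, lips at the cam end in layers 1, 3, 5 and at the stop end in 2, 4, 6; sprung stop pushed back over 1.5 mm; bystanders at rest, within 5 cm of their start (x of cleat_1_mid in the frame of bay between -0.016 and 0.018 m and y of cleat_1_mid in the frame of bay between -0.008 and 0.008 m and angle between each of cleat_1_mid, cleat_2_mid, cleat_3_mid, cleat_4_mid, cleat_5_mid, cleat_6_mid's own z axis and vertical below 0.07 rad and angle between the x axis of each of cleat_1_mid, cleat_2_mid, cleat_3_mid, cleat_4_mid, cleat_5_mid, cleat_6_mid and the x axis of bay, either way round below 0.14 rad and ((x of cam_grip in the frame of cleat_1_mid below -0.03 m and z of cleat_1_mid in the frame of bay between 0.001 and 0.006 m) or (x of cam_grip in the frame of cleat_1_mid above 0.03 m and z of cleat_1_mid in the frame of bay between 0.008 and 0.013 m) or (x of cam_grip in the frame of cleat_1_mid below -0.03 m and z of cleat_1_mid in the frame of bay between 0.015 and 0.02 m) or (x of cam_grip in the frame of cleat_1_mid above 0.03 m and z of cleat_1_mid in the frame of bay between 0.022 and 0.027 m) or (x of cam_grip in the frame of cleat_1_mid below -0.03 m and z of cleat_1_mid in the frame of bay between 0.029 and 0.034 m) or (x of cam_grip in the frame of cleat_1_mid above 0.03 m and z of cleat_1_mid in the frame of bay between 0.036 and 0.041 m)) and x of cleat_2_mid in the frame of bay between -0.016 and 0.018 m and y of cleat_2_mid in the frame of bay between -0.008 and 0.008 m and ((x of cam_grip in the frame of cleat_2_mid below -0.03 m and z of cleat_2_mid in the frame of bay between 0.001 and 0.006 m) or (x of cam_grip in the frame of cleat_2_mid above 0.03 m and z of cleat_2_mid in the frame of bay between 0.008 and 0.013 m) or (x of cam_grip in the frame of cleat_2_mid below -0.03 m and z of cleat_2_mid in the frame of bay between 0.015 and 0.02 m) or (x of cam_grip in the frame of cleat_2_mid above 0.03 m and z of cleat_2_mid in the frame of bay between 0.022 and 0.027 m) or (x of cam_grip in the frame of cleat_2_mid below -0.03 m and z of cleat_2_mid in the frame of bay between 0.029 and 0.034 m) or (x of cam_grip in the frame of cleat_2_mid above 0.03 m and z of cleat_2_mid in the frame of bay between 0.036 and 0.041 m)) and x of cleat_3_mid in the frame of bay between -0.016 and 0.018 m and y of cleat_3_mid in the frame of bay between -0.008 and 0.008 m and ((x of cam_grip in the frame of cleat_3_mid below -0.03 m and z of cleat_3_mid in the frame of bay between 0.001 and 0.006 m) or (x of cam_grip in the frame of cleat_3_mid above 0.03 m and z of cleat_3_mid in the frame of bay between 0.008 and 0.013 m) or (x of cam_grip in the frame of cleat_3_mid below -0.03 m and z of cleat_3_mid in the frame of bay between 0.015 and 0.02 m) or (x of cam_grip in the frame of cleat_3_mid above 0.03 m and z of cleat_3_mid in the frame of bay between 0.022 and 0.027 m) or (x of cam_grip in the frame of cleat_3_mid below -0.03 m and z of cleat_3_mid in the frame of bay between 0.029 and 0.034 m) or (x of cam_grip in the frame of cleat_3_mid above 0.03 m and z of cleat_3_mid in the frame of bay between 0.036 and 0.041 m)) and x of cleat_4_mid in the frame of bay between -0.016 and 0.018 m and y of cleat_4_mid in the frame of bay between -0.008 and 0.008 m and ((x of cam_grip in the frame of cleat_4_mid below -0.03 m and z of cleat_4_mid in the frame of bay between 0.001 and 0.006 m) or (x of cam_grip in the frame of cleat_4_mid above 0.03 m and z of cleat_4_mid in the frame of bay between 0.008 and 0.013 m) or (x of cam_grip in the frame of cleat_4_mid below -0.03 m and z of cleat_4_mid in the frame of bay between 0.015 and 0.02 m) or (x of cam_grip in the frame of cleat_4_mid above 0.03 m and z of cleat_4_mid in the frame of bay between 0.022 and 0.027 m) or (x of cam_grip in the frame of cleat_4_mid below -0.03 m and z of cleat_4_mid in the frame of bay between 0.029 and 0.034 m) or (x of cam_grip in the frame of cleat_4_mid above 0.03 m and z of cleat_4_mid in the frame of bay between 0.036 and 0.041 m)) and x of cleat_5_mid in the frame of bay between -0.016 and 0.018 m and y of cleat_5_mid in the frame of bay between -0.008 and 0.008 m and ((x of cam_grip in the frame of cleat_5_mid below -0.03 m and z of cleat_5_mid in the frame of bay between 0.001 and 0.006 m) or (x of cam_grip in the frame of cleat_5_mid above 0.03 m and z of cleat_5_mid in the frame of bay between 0.008 and 0.013 m) or (x of cam_grip in the frame of cleat_5_mid below -0.03 m and z of cleat_5_mid in the frame of bay between 0.015 and 0.02 m) or (x of cam_grip in the frame of cleat_5_mid above 0.03 m and z of cleat_5_mid in the frame of bay between 0.022 and 0.027 m) or (x of cam_grip in the frame of cleat_5_mid below -0.03 m and z of cleat_5_mid in the frame of bay between 0.029 and 0.034 m) or (x of cam_grip in the frame of cleat_5_mid above 0.03 m and z of cleat_5_mid in the frame of bay between 0.036 and 0.041 m)) and x of cleat_6_mid in the frame of bay between -0.016 and 0.018 m and y of cleat_6_mid in the frame of bay between -0.008 and 0.008 m and ((x of cam_grip in the frame of cleat_6_mid below -0.03 m and z of cleat_6_mid in the frame of bay between 0.001 and 0.006 m) or (x of cam_grip in the frame of cleat_6_mid above 0.03 m and z of cleat_6_mid in the frame of bay between 0.008 and 0.013 m) or (x of cam_grip in the frame of cleat_6_mid below -0.03 m and z of cleat_6_mid in the frame of bay between 0.015 and 0.02 m) or (x of cam_grip in the frame of cleat_6_mid above 0.03 m and z of cleat_6_mid in the frame of bay between 0.022 and 0.027 m) or (x of cam_grip in the frame of cleat_6_mid below -0.03 m and z of cleat_6_mid in the frame of bay between 0.029 and 0.034 m) or (x of cam_grip in the frame of cleat_6_mid above 0.03 m and z of cleat_6_mid in the frame of bay between 0.036 and 0.041 m)) and value of joint stop_pad above 0.0015 m and linear speed of each of tape, coverslips, lens, marker, lamp_carton below 0.02 m/s and distance of each of tape, coverslips, lens, marker, lamp_carton from where it was at the start of the episode below 0.05 m); the robot touches nothing.
Of cleat_1, cleat_2, cleat_3, cleat_4, cleat_5, cleat_6 only 4 to 6 are there at a start; the rules pass over those that are not, and their reading is None.
At some moment in a run one of cleat_1, cleat_2, cleat_3, cleat_4, cleat_5, cleat_6 may be knocked a few centimetres aside while the robot is not near it.
Once in a run the grip may slacken for a moment while it holds something.
It also fails if it takes over 210 s, if anything falls off the work surface, if the arm or the gripper's body presses on something with over 40 N, if the wrist force passes 120 N, or if a joint passes its speed limit or range.

### The arm

A 7-joint arm with a two-finger parallel gripper is mounted at the origin on a cart in front of the work surface, level with it; the furniture and walls round the work are solid. World frame = base frame: x ahead of the robot, y to its left, z up, the work surface at z = 0. Lengths are in m, angles in rad, forces in N, time in s.
With the tool pointing down it reaches from about 0.4 to 0.85 m from the base axis. Payload 10.4 kg.
Tool frame: the origin (TCP) lies at the very end of the fingers, on their centre line; the grasp point (between the pads) lies 19 mm behind it (manip.grip_depth is the distance from the TCP to the grasp point, in m); z points along the fingers, y is the direction in which the jaws open and shut (so a half turn about z gives the same grasp; the last joint's range is limited). The gripper opens to 85 mm and grips with 20 to 120 N. Pads are 22 mm wide; open, the fingers measure 114 mm over their backs; the gripper's body (76 mm by 85 mm) begins 54 mm behind the grasp point. The pads swing forward as they close: fully open they stand 13 mm farther back than shut.
Start: joints at [-1.217, 0.332, -0.065, 1.46, 0.022, 1.35, -0.088], TCP at [0.23, 0.581, 0.231] pointing down, gripper open.
Joint ranges: [-2.6, 2.6], [-0.5, 2.12], [-1.47, 1.34], [0.16, 2.42], [-1.27, 4.41], [0.06, 2.06], [-2.6, 2.6]. Speed limits (rad/s): [2.22, 2.22, 2.79, 2.79, 3.14, 3.14, 3.14].

### API

Orientations are given as a unit quaternion [x, y, z, w].
In Python, from workcell import manip gives the robot as it stands.
- The arm moves only by the tool step_arm, never from a script. Its argument "motion" is a list of rows, each a list of 6 numbers: the shift along the tool's x, y, z in mm, then the turn, a rotation vector about the tool's x, y, z in degrees. A call has 1 to 20 rows; each row shifts and turns the pose as measured when the row begins, along the tool's axes as they then stand; what a row does not reach is not made up. A row lasts 1/8 s, in which the tool goes at most 62.5 mm and 10.7 degrees, less where a joint would pass 70% of its speed; a pose out of reach is approached as far as the arm can. A call with a gripper value outside its range is refused whole. "jaw" is the finger opening in mm, from 0 to 85.4, set as the call begins (left out, the last holds). The fingers move at their own pace and stop on an object; "force" is the grip in N (left out, the last holds). Time passes only in rows, so rows that do not move let the fingers close. It gives the time, the measured TCP pose, the force and the opening at its end, in the units of the state.
- manip.get_obs(): the state, without advancing time (a new reading comes with each control period).
- manip.camera(name): name is "scene" or "top" or "wrist"; returns the picture (480x640x3 uint8, blue, green, red); there is no depth.
- manip.camera_info(name): a dict with "camera_matrix" (3x3 intrinsics, pixels), "R" (3x3) and "t" (3): a world point X has camera coordinates R X + t. Camera axes: x right, y down, z forward; pixel columns grow to the right and rows downward; lengths in m; the calibration is good to about 2 mm. A picture is of the moment at which its call begins: read the wrist's pose just before it. camera_info takes no time and is no camera call; for the wrist camera it gives the pose at the moment of the call.
- manip.hand_in(): hands the job in, once; it reports no verdict.
The state is a dict: "clock": time; "joint_pos": joint angles; "joint_velocities": joint speeds; "tau": joint torques, N m; "position": TCP position; "ee_rot": TCP orientation; "ft_force": force on the tool from outside, world axes, zero at the start; "torque": the same for the moment, N m; "grip_width": opening from 0.0 (shut) to 1.0 (fully open).
Only numpy, scipy, OpenCV 4.12 (cv2) and the standard library are available. Lean on these libraries where they do the work, as an engineer would, in place of code of your own. Each camera call takes 0.05 s, during which the arm holds its last target.

## Working session

There is one attempt and no reset: what is moved stays moved. The work goes in short steps, Python scripts to look and compute and a tool call to move; the robot and the scene stay as the last step left them, time stands still between calls to the robot, and variables do not carry over. Pictures are saved under pics/ and viewed, and the job is handed in when it is done.

Besides the shell and the picture viewer there is one more tool, called after ">>>" as a command line: name --pt "numbers of a row" for each row, then --argument value for the rest. step_arm: Moves the arm, as the interface text tells. Its arguments: {"type":"object","properties":{"motion":{"type":"array"},"jaw":{"type":"number"},"force":{"type":"number"}},"required":["motion"]}

```bash
ls; mkdir -p pics
python3 - <<'E'
from workcell import manip
import cv2
print(manip.get_obs()); print(manip.grip_depth)
for n in ["scene","top","wrist"]:
    i=manip.camera_info(n); print(n,i)
    cv2.imwrite(f"pics/{n}0.png",manip.camera(n))
E
```

```text
pics
{'clock': 0.0, 'joint_pos': array([-1.21659903,  0.3329072 , -0.06470259,  1.46097954,  0.02155724,
        1.34993281, -0.08848528]), 'joint_velocities': array([ 0.00035865, -0.00031663,  0.00059508, -0.0002713 , -0.00022644,
        0.00052936,  0.00143844]), 'tau': array([ 5.58630218e-04, -6.25468254e+01,  4.95485903e-02, -3.91579807e+01,
        1.62644841e-02,  1.02538057e-02,  2.32587939e-05]), 'position': array([0.2298079 , 0.58077974, 0.23047564]), 'ee_rot': array([ 1.87271546e-01,  9.82307885e-01, -7.55953578e-04, -1.28462424e-04]), 'ft_force': array([-0.22474896,  0.32217556,  0.17412794]), 'torque': array([0.01197607, 0.01162454, 0.03151247]), 'grip_width': 0.998318687940397}
0.0187
scene {'camera_matrix': array([[548.21899276,   0.        , 311.13642469],
       [  0.        , 548.21899276, 248.60200626],
       [  0.        ,   0.        ,   1.        ]]), 'R': array([[-0.82480962, -0.56485151, -0.02513694],
       [-0.24528058,  0.39751335, -0.88420618],
       [ 0.50943747, -0.72313616, -0.46641994]]), 't': array([0.36512435, 0.22162697, 1.49052177])}
top {'camera_matrix': array([[492.93494312,   0.        , 310.33055483],
       [  0.        , 492.93494312, 241.01825671],
       [  0.        ,   0.        ,   1.        ]]), 'R': array([[ 7.96579491e-04, -9.99998467e-01,  1.55900859e-03],
       [-9.86626299e-01, -1.04003893e-03, -1.62995292e-01],
       [ 1.62996664e-01, -1.40832017e-03, -9.86625615e-01]]), 't': array([-0.12401167,  0.54316289,  1.46589309])}
wrist {'camera_matrix': array([[410.80680892,   0.        , 319.01665704],
       [  0.        , 410.80680892, 241.83013646],
       [  0.        ,   0.        ,   1.        ]]), 'R': array([[ 3.67818120e-01,  9.29897378e-01, -8.34598425e-04],
       [ 8.78848709e-01, -3.47332407e-01,  3.27085838e-01],
       [ 3.03866380e-01, -1.21041584e-01, -9.44994263e-01]]), 't': array([-0.62497465, -0.04173432,  0.38127304])}
```

View pics/scene0.png

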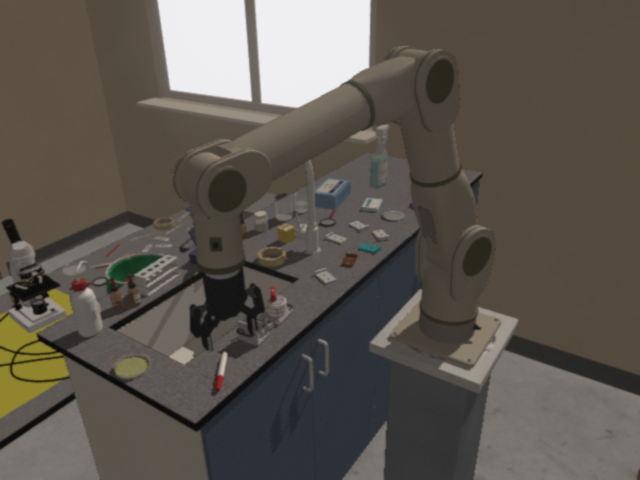

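View pics/top0.png

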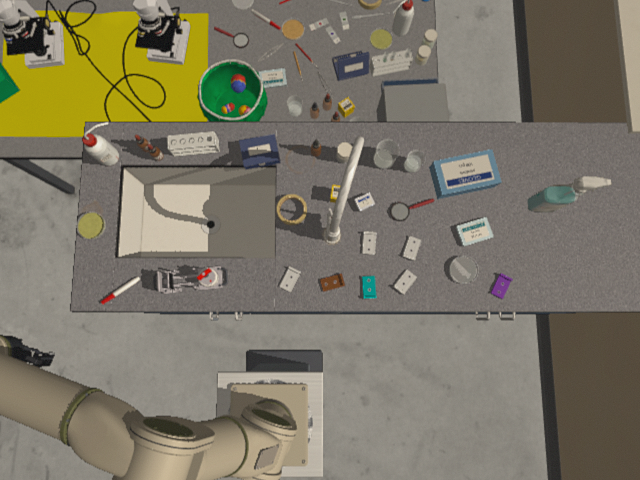

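View pics/wrist0.png

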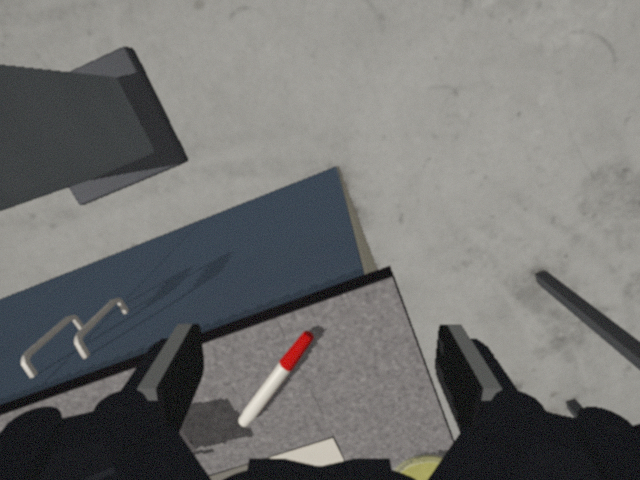

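```bash
cat > h.py <<'E'
import numpy as np, cv2
from workcell import manip
from scipy.spatial.transform import Rotation as Ro
def ray(info,uv,z):
    K,R,t=info["camera_matrix"],info["R"],info["t"]
    uv=np.atleast_2d(np.asarray(uv,float))
    d=np.c_[(uv-K[:2,2])/[K[0,0],K[1,1]],np.ones(len(uv))]@R
    c=-R.T@t
    s=(z-c[2])/d[:,2]
    return c+d*s[:,None]
def proj(info,X):
    K,R,t=info["camera_matrix"],info["R"],info["t"]
    p=(np.atleast_2d(X)@R.T+t)@K.T
    return p[:,:2]/p[:,2:]
def crop(img,x0,y0,x1,y1,s): return cv2.resize(img[y0:y1,x0:x1],None,fx=s,fy=s,interpolation=cv2.INTER_CUBIC)
E
python3 - <<'E'
import cv2
from h import *
im=cv2.imread('pics/top0.png')
i=manip.camera_info("top")
cv2.imwrite('pics/t1.png',crop(im,270,180,530,310,3))
cv2.imwrite('pics/t2.png',crop(im,90,250,250,310,5))
for n,z,uv in [("pen",0,(121,290)),("carrier",0,(190,280)),("cam",.08,(205,274)),("c",.007,(290,279)),("c",.007,(369,243)),("c",.007,(411,247)),("c",.007,(405,281)),("tap",0.0,(333,236)),("far",0,(335,22)),("tape",0,(292,209)),("br",0,(332,282)),("turq",0,(369,287)),("lens",0,(400,211)),("purple",0,(501,286))]:
    print(n,ray(i,uv,z).round(3))
E
```

```text
pen [[0.396 0.464 0.   ]]
carrier [[0.427 0.251 0.   ]]
cam [[0.438 0.188 0.08 ]]
c [[ 0.43  -0.061  0.007]]
c [[ 0.543 -0.308  0.007]]
c [[ 0.531 -0.439  0.007]]
c [[ 0.424 -0.417  0.007]]
tap [[ 0.567 -0.195  0.   ]]
far [[ 1.307 -0.207  0.   ]]
tape [[ 0.654 -0.065  0.   ]]
br [[ 0.421 -0.191  0.   ]]
turq [[ 0.406 -0.306  0.   ]]
lens [[ 0.648 -0.409  0.   ]]
purple [[ 0.409 -0.717  0.   ]]
```

View pics/t1.png

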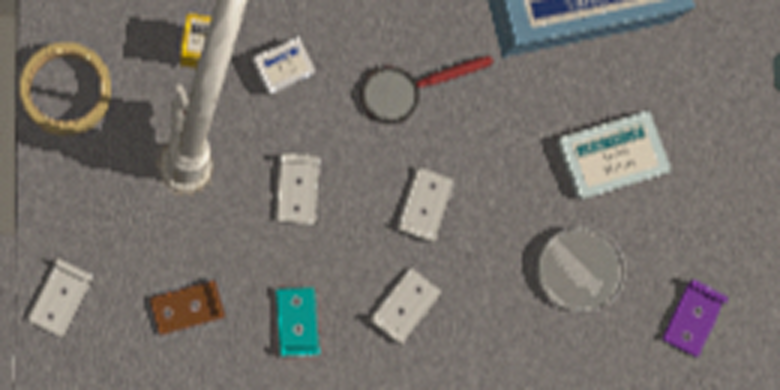

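View pics/t2.png

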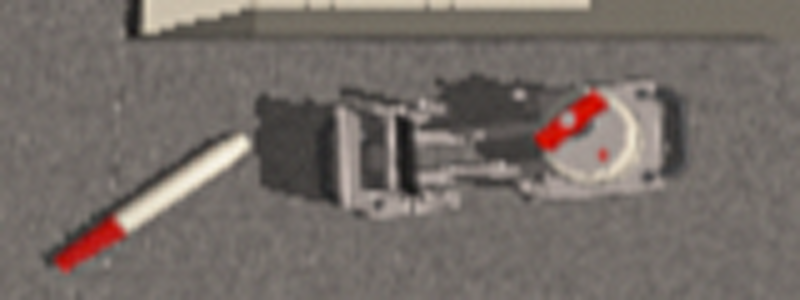

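```bash
cat >> h.py <<'E'
def tool():
    o=manip.get_obs(); return np.array(o["position"]),Ro.from_quat(o["ee_rot"]),o
def Rdown(a):
    "tool pointing down with tool x at world angle a (deg)"
    a=np.radians(a); x=np.array([np.cos(a),np.sin(a),0]); z=np.array([0,0,-1.]); return Ro.from_matrix(np.c_[x,np.cross(z,x),z])
def go(p,a):
    "delta from now to TCP p with tool x angle a: straight row totals"
    P,R,o=tool(); T=Rdown(a)
    d=R.inv().apply(np.array(p)-P)*1000; rv=np.degrees((R.inv()*T).as_rotvec())
    print("shift mm",d.round(1),"turn deg",rv.round(2),"|d|",np.linalg.norm(d).round(1),"rows>=",max(np.linalg.norm(d)/62.5,np.linalg.norm(rv)/10.7).round(1),"z",P[2].round(4))
def yaw():
    P,R,o=tool(); x=R.as_matrix()[:,0]; return np.degrees(np.arctan2(x[1],x[0]))
def st():
    P,R,o=tool(); print("t",round(o["clock"],2),"P",P.round(4),"yaw",yaw().round(2),"down",R.as_matrix()[:,2].round(3),"w",round(o["grip_width"]*85.4,1),"F",o["ft_force"].round(1),"q",o["joint_pos"].round(2))
E
python3 - <<'E'
from h import *
i=manip.camera_info("wrist"); P,R,o=tool()
c=-i["R"].T@i["t"]
print("cam in tool",R.inv().apply(c-P)," axes in tool", (i["R"]@R.as_matrix()).round(3)); st()
# nadir of view at z=0.03
print(ray(i,[(319,241),(319,100),(319,330)],0.03)-P)
E
```

```text
cam in tool [ 0.08536176  0.0004303  -0.1428075 ]  axes in tool [[ 0.     1.    -0.   ]
 [-0.945  0.    -0.327]
 [-0.327  0.     0.945]]
t 0.15 P [0.2299 0.5809 0.2307] yaw 158.41 down [-0.    -0.001 -1.   ] w 85.3 F [0.2 1.  0.3] q [-1.22  0.33 -0.06  1.46  0.02  1.35 -0.09]
[[ 0.03059063 -0.01171788 -0.20074119]
 [-0.07900846  0.03163572 -0.20074119]
 [ 0.11425146 -0.0448112  -0.20074119]]
```

Run:
```python
from h import *
go([0.46,0.25,0.22],180)
```

```text
shift mm [-335.7 -223.    11. ] turn deg [-6.000e-02 -1.000e-02 -2.159e+01] |d| 403.2 rows>= 6.5 z 0.2307
```

```bash
cat >> h.py <<'E'
def plan(p,a,n,nt=None):
    "n rows, turn spread on first nt rows"
    P,R,o=tool(); T=Rdown(a); nt=nt or n
    rv=(R.inv()*T).as_rotvec(); D=(np.array(p)-P)/n; rows=[]
    for k in range(n):
        Rk=R*Ro.from_rotvec(rv*min(k,nt)/nt)
        s=Rk.inv().apply(D)*1000; t=np.degrees(rv/nt) if k<nt else np.zeros(3)
        rows.append([round(float(v),0) for v in s]+[round(float(v),1) for v in t])
    print("|row| %.1f mm"%(np.linalg.norm(D)*1000)); print(str([[int(x) if x==int(x) else x for x in r] for r in rows]).replace(' ',''))
E
python3 - <<'E'
from h import *
plan([0.46,0.25,0.22],180,8,4)
E
```

```text
|row| 50.4 mm
[[-42,-28,1,0,0,-5.4],[-39,-32,1,0,0,-5.4],[-36,-35,1,0,0,-5.4],[-33,-38,1,0,0,-5.4],[-29,-41,1,0,0,0],[-29,-41,1,0,0,0],[-29,-41,1,0,0,0],[-29,-41,1,0,0,0]]
```

>>> step_arm --pt "-42 -28 1 0 0 -5.4" --pt "-39 -32 1 0 0 -5.4" --pt "-36 -35 1 0 0 -5.4" --pt "-33 -38 1 0 0 -5.4" --pt "-29 -41 1 0 0 0" --pt "-29 -41 1 0 0 0" --pt "-29 -41 1 0 0 0" --pt "-29 -41 1 0 0 0" --pt "0 0 0 0 0 0" --pt "0 0 0 0 0 0" --jaw 60

```text
clock: 1.4
position: [0.4693, 0.2427, 0.2199]
ee_rot: [-0.007, 1.0, -0.002, -0.002]
ft_force: [-1.0, -0.1, -0.1]
grip_width: 0.7
```

Run:
```python
from h import *
st(); cv2.imwrite('pics/w1.png',manip.camera("wrist"));
```

```text
t 1.4 P [0.4693 0.2427 0.2199] yaw -179.19 down [-0.003 -0.003 -1.   ] w 59.8 F [-1.  -0.1 -0.1] q [-0.71  0.13  0.16  1.74 -0.02  1.28  1.04]
```

View pics/w1.png

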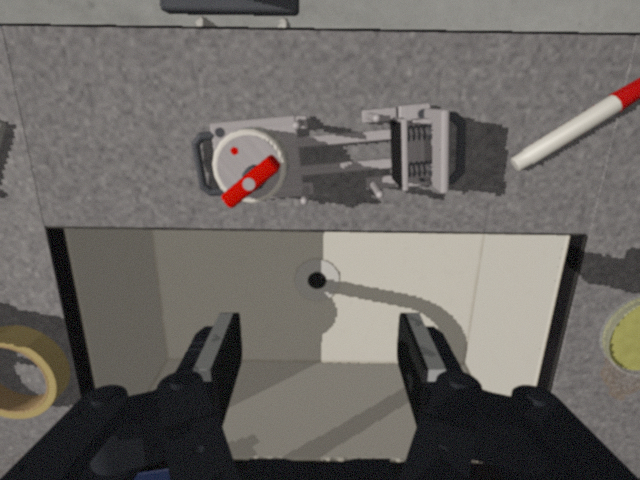

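Run:
```python
from h import *
im=cv2.imread('pics/w1.png'); cv2.imwrite('pics/w1c.png',crop(im,185,90,475,220,2.7))
i=manip.camera_info("wrist")
hsv=cv2.cvtColor(im,cv2.COLOR_BGR2HSV); m=((hsv[...,0]<8)|(hsv[...,0]>172))&(hsv[...,1]>150)&(hsv[...,2]>90)
m=m.astype(np.uint8); m[:,400:]=0
n,l,s,c=cv2.connectedComponentsWithStats(m)
print(s,c)
k=1+np.argmax(s[1:,4]); cn=cv2.findContours((l==k).astype(np.uint8),0,2)[0][0]
b=cv2.boxPoints(cv2.minAreaRect(cn)); print(b); w=ray(i,b,.084); print(w)
print(w.mean(0)); e=[w[1]-w[0],w[2]-w[1]]
for v in e: print(np.linalg.norm(v),np.degrees(np.arctan2(v[1],v[0])))
```

```text
[[     0      0    640    480 306227]
 [   231    148      6      6     30]
 [   222    156     57     51    943]] [[319.71991366 239.68965179]
 [233.8        150.5       ]
 [250.81230117 180.74443266]]
[[219.27917 196.09137]
 [269.45685 152.60406]
 [281.43402 166.42386]
 [231.25635 209.91116]]
[[0.44801105 0.17343159 0.084     ]
 [0.41788248 0.20891016 0.084     ]
 [0.42695741 0.21677489 0.084     ]
 [0.45774654 0.18118144 0.084     ]]
[0.43764937 0.19507452 0.084     ]
0.04654523509473729 130.3380705015155
0.012008681333768924 40.91364039849129
```

View pics/w1c.png

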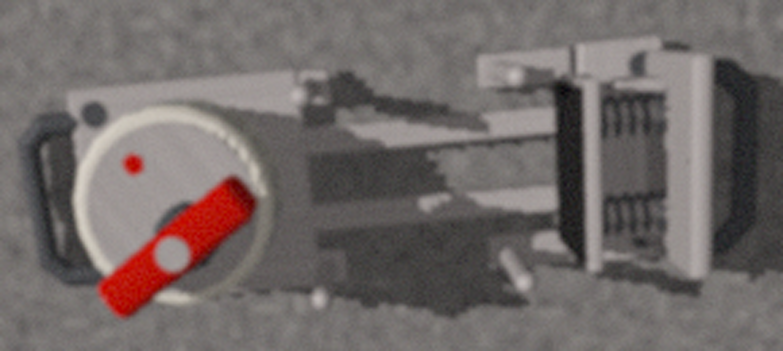

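Run:
```python
from h import *
i=manip.camera_info("wrist")
f=lambda p:np.array(p)/2.7+[185,90]
A,B,C,D=ray(i,[f(p) for p in [(300,95),(318,298),(525,285),(513,73)]],.057)
print(A,B,C,D,(A+B+C+D)/4)
g=lambda v:(np.linalg.norm(v).round(4),np.degrees(np.arctan2(v[1],v[0])).round(2))
print(g(D-A),g(C-B),g(A-B),g(D-C))
e=ray(i,[f((70,97)),f((300,73))],.01); print("edge",g(e[1]-e[0]),e)
e=ray(i,[f((595,85)),f((597,268)),f((578,85)),f((580,262))],.058); print("stop",g(e[1]-e[0]),g(e[3]-e[2]),e)
s=ray(i,[f((172,255))],.088); print(s)
```

```text
[0.40144149 0.22529392 0.057     ] [0.45651718 0.2301496  0.057     ] [0.4519302 0.2882525 0.057    ] [0.3950422  0.28156415 0.057     ] [0.42623277 0.25631504 0.057     ]
(np.float64(0.0566), np.float64(96.49)) (np.float64(0.0583), np.float64(94.51)) (np.float64(0.0553), np.float64(-174.96)) (np.float64(0.0573), np.float64(-173.29))
edge (np.float64(0.0711), np.float64(96.51)) [[0.40560504 0.15205496 0.01      ]
 [0.39754631 0.22269862 0.01      ]]
stop (np.float64(0.0491), np.float64(5.36)) (np.float64(0.0474), np.float64(5.09)) [[0.39773242 0.3032535  0.058     ]
 [0.44660334 0.30783445 0.058     ]
 [0.39779627 0.29876775 0.058     ]
 [0.44498619 0.30297444 0.058     ]]
[[0.43878832 0.1948329  0.088     ]]
```

Run:
```python
from h import *
plan([0.438,0.1945,0.13],130.4,6,6)
```

```text
|row| 17.8 mm
[[5,-8,15,0,0,8.4],[4,-9,15,0,0,8.4],[3,-9,15,0,0,8.4],[1,-9,15,0,0,8.4],[0,-10,15,0,0,8.4],[-1,-9,15,0,0,8.4]]
```

>>> step_arm --pt "5 -8 15 0 0 8.4" --pt "4 -9 15 0 0 8.4" --pt "3 -9 15 0 0 8.4" --pt "1 -9 15 0 0 8.4" --pt "0 -10 15 0 0 8.4" --pt "-1 -9 15 0 0 8.4" --pt "0 0 0 0 0 0" --jaw 45

```text
clock: 2.33
position: [0.4328, 0.2016, 0.1275]
ee_rot: [0.425, 0.905, -0.002, -0.001]
ft_force: [0.2, 0.3, 1.3]
grip_width: 0.528
```

Run:
```python
from h import *
st(); plan([0.438,0.1945,0.065],130.4,3,3)
```

```text
t 2.33 P [0.4328 0.2016 0.1275] yaw 129.74 down [-0.004 -0.002 -1.   ] w 45.1 F [0.2 0.3 1.3] q [-0.74  0.1   0.21  1.98 -0.02  1.08  0.18]
|row| 21.0 mm
[[-3,0,21,-0.1,0,-0.2],[-3,0,21,-0.1,0,-0.2],[-3,0,21,-0.1,0,-0.2]]
```

>>> step_arm --pt "-4 0 16 -0.1 0 -0.2" --pt "-3 0 20 -0.1 0 -0.2" --pt "-2 0 20 -0.1 0 -0.2" --pt "0 0 6 0 0 0" --pt "0 0 0 0 0 0"

```text
clock: 2.95
position: [0.4399, 0.1975, 0.0636]
ee_rot: [0.412, 0.911, 0.002, 0.001]
ft_force: [-0.1, -0.6, 0.3]
grip_width: 0.525
```

Run:
```python
from h import *
st(); go([0.438,0.1945,0.065],130.4)
cv2.imwrite('pics/w2.png',manip.camera("wrist"))
```

```text
t 2.95 P [0.4399 0.1975 0.0636] yaw 131.33 down [ 0.003  0.003 -1.   ] w 44.9 F [-0.1 -0.6  0.3] q [-0.72  0.19  0.22  2.03 -0.05  0.93  0.25]
shift mm [-1.  -3.5 -1.4] turn deg [ 0.25 -0.01  0.93] |d| 3.9 rows>= 0.1 z 0.0636
```

View pics/w2.png

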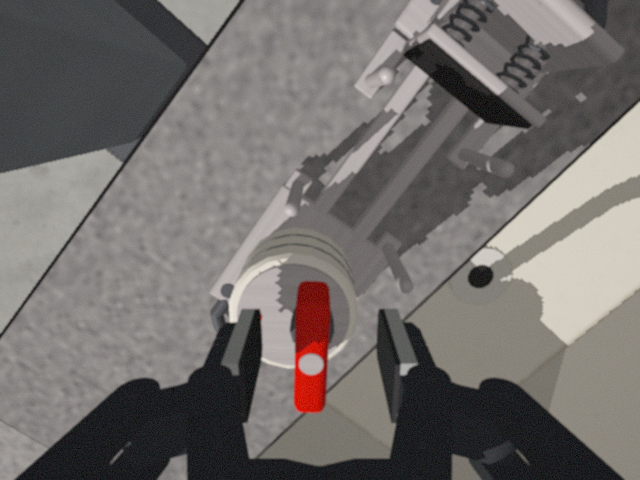

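>>> step_arm --pt "-1 -3 -1 0.2 0 0" --pt "0 0 0 0 0 0" --pt "0 0 0 0 0 0" --jaw 0 --force 50

```text
clock: 3.38
position: [0.4386, 0.1947, 0.0662]
ee_rot: [0.412, 0.911, 0.001, 0.0]
ft_force: [0.6, 1.3, -6.0]
grip_width: 0.127
```

Run:
```python
from h import *
st(); go([0.438,0.1945,0.065],185.5)
```

```text
t 3.38 P [0.4386 0.1947 0.0662] yaw 131.35 down [ 0.001  0.001 -1.   ] w 10.8 F [ 0.6  1.3 -6. ] q [-0.71  0.18  0.22  2.03 -0.05  0.93  0.25]
shift mm [ 0.3 -0.6  1.2] turn deg [ 1.000e-01  5.000e-02 -5.415e+01] |d| 1.4 rows>= 5.1 z 0.0662
```

>>> step_arm --pt "0 0 0 0 0 -7" --pt "0 0 0 0 0 -8" --pt "0 0 0 0 0 -8" --pt "0 0 0 0 0 -8" --pt "0 0 0 0 0 -7" --pt "0 0 0 0 0 -6" --pt "0 0 0 0 0 0"

```text
clock: 4.25
position: [0.4381, 0.1936, 0.0662]
ee_rot: [0.029, 1.0, 0.0, 0.0]
ft_force: [0.4, 1.0, -1.8]
grip_width: 0.124
```

Run:
```python
from h import *
st(); go([0.438,0.1945,0.066],185.5); print(manip.get_obs()["torque"])
```

```text
t 4.25 P [0.4381 0.1936 0.0662] yaw 176.64 down [ 0.001  0.001 -1.   ] w 10.6 F [ 0.4  1.  -1.8] q [-0.64  0.18  0.14  2.03 -0.03  0.93  1.03]
shift mm [0.1 0.9 0.2] turn deg [ 0.04  0.04 -8.86] |d| 0.9 rows>= 0.8 z 0.0662
[ 0.0265625  -0.07216123  0.0728132 ]
```

>>> step_arm --pt "0 0 0 0 0 -5" --pt "0 0 0 0 0 -4" --pt "0 0 0 0 0 0"

```text
clock: 4.62
position: [0.438, 0.1934, 0.0662]
ee_rot: [-0.047, 0.999, 0.0, 0.0]
ft_force: [-0.5, -0.1, -2.4]
grip_width: 0.123
```

Run:
```python
from h import *
st(); go([0.438,0.1945,0.066],185.5); print(manip.get_obs()["torque"])
```

```text
t 4.62 P [0.438  0.1934 0.0662] yaw -174.61 down [ 0.001  0.    -1.   ] w 10.5 F [-0.5 -0.1 -2.4] q [-0.63  0.18  0.12  2.03 -0.03  0.93  1.18]
shift mm [-0.1  1.1  0.2] turn deg [ 0.02  0.04 -0.11] |d| 1.1 rows>= 0.0 z 0.0662
[0.02344335 0.07387843 0.0938008 ]
```

>>> step_arm --pt "0 0 0 0 0 0" --pt "0 0 0 0 0 0" --pt "0 0 -25 0 0 0" --pt "-5 10 -45 0 0 0" --pt "-5 25 -45 0 0 0" --pt "0 20 -10 0 0 0" --pt "0 0 0 0 0 0" --pt "0 0 0 0 0 0" --jaw 50

```text
clock: 5.62
position: [0.4437, 0.25, 0.1956]
ee_rot: [-0.042, 0.999, 0.001, 0.001]
ft_force: [0.6, -0.4, 0.1]
grip_width: 0.583
```

Run:
```python
from h import *
st(); i=manip.camera_info("wrist"); im=manip.camera("wrist"); cv2.imwrite('pics/w3.png',im)
np.savez('pics/w3.npz',**i)
```

```text
t 5.62 P [0.4437 0.25   0.1956] yaw -175.24 down [ 0.002  0.002 -1.   ] w 49.8 F [ 0.6 -0.4  0.1] q [-0.69  0.1   0.09  1.82 -0.01  1.22  1.06]
```

View pics/w3.png

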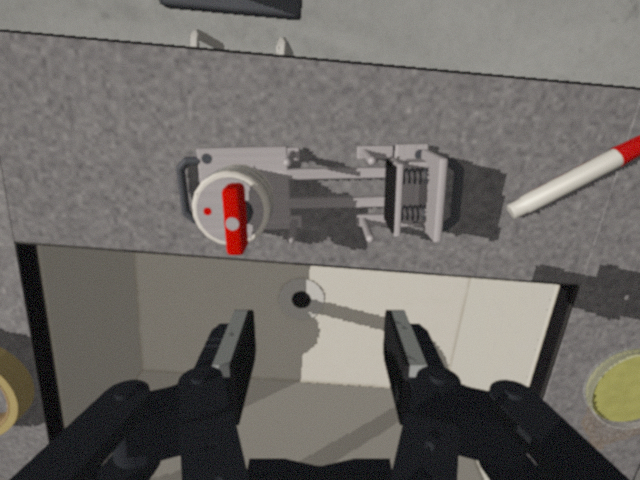

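Run:
```python
from h import *
im=cv2.imread('pics/w3.png'); cv2.imwrite('pics/w3c.png',crop(im,170,130,470,260,2.6))
i=dict(np.load('pics/w3.npz'))
hsv=cv2.cvtColor(im,cv2.COLOR_BGR2HSV); m=((hsv[...,0]<8)|(hsv[...,0]>172))&(hsv[...,1]>150)&(hsv[...,2]>90)
m=m.astype(np.uint8); m[:,400:]=0
n,l,s,c=cv2.connectedComponentsWithStats(m)
k=1+np.argmax(s[1:,4]); cn=cv2.findContours((l==k).astype(np.uint8),0,2)[0][0]
b=cv2.boxPoints(cv2.minAreaRect(cn)); w=ray(i,b,.084)
print(w.mean(0)); e=[w[1]-w[0],w[2]-w[1]]
for v in e: print(np.linalg.norm(v),np.degrees(np.arctan2(v[1],v[0])))
```

```text
[0.43658389 0.19609225 0.084     ]
0.013569186732139707 99.15632847733103
0.04690638428662733 5.629388442270435
```

View pics/w3c.png

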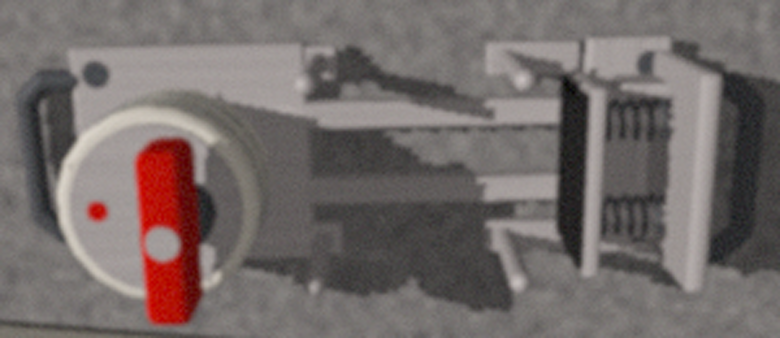

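Run:
```python
from h import *
i=dict(np.load('pics/w3.npz'))
f=lambda p:np.array(p)/2.6+[170,130]
A,B,C,D=ray(i,[f(p) for p in [(302,85),(315,286),(518,283),(521,76)]],.056)
g=lambda v:(np.linalg.norm(v).round(4),np.degrees(np.arctan2(v[1],v[0])).round(2))
print(A,B,C,D,(A+B+C+D)/4); print(g(D-A),g(C-B),g(A-B),g(D-C))
ra=ray(i,[f((320,100)),f((560,97)),f((322,127)),f((560,121))],.01); print("rail1",g(ra[1]-ra[0]),g(ra[3]-ra[2]),ra)
ra=ray(i,[f((320,178)),f((560,172)),f((320,204)),f((560,199))],.01); print("rail2",g(ra[1]-ra[0]),g(ra[3]-ra[2]),ra)
s=ray(i,[f((585,90)),f((585,272)),f((580,200))],.058); print("stop",g(s[1]-s[0]),s)
```

```text
[0.40157592 0.22514078 0.056     ] [0.45693325 0.23192531 0.056     ] [0.45138793 0.28835429 0.056     ] [0.39450473 0.28208672 0.056     ] [0.42610046 0.25687677 0.056     ]
(np.float64(0.0574), np.float64(97.08)) (np.float64(0.0567), np.float64(95.61)) (np.float64(0.0558), np.float64(-173.01)) (np.float64(0.0572), np.float64(-173.71))
rail1 (np.float64(0.0735), np.float64(95.46)) (np.float64(0.0735), np.float64(96.19)) [[0.41268598 0.22792711 0.01      ]
 [0.40569603 0.30109721 0.01      ]
 [0.42093561 0.22906106 0.01      ]
 [0.41301279 0.30210134 0.01      ]]
rail2 (np.float64(0.0753), np.float64(96.19)) (np.float64(0.0759), np.float64(95.96)) [[0.43705109 0.2294487  0.01      ]
 [0.42892791 0.3042855  0.01      ]
 [0.44544119 0.22997266 0.01      ]
 [0.43756218 0.30547045 0.01      ]]
stop (np.float64(0.0501), np.float64(8.26)) [[0.39645801 0.29890503 0.058     ]
 [0.4460176  0.30609544 0.058     ]
 [0.42583813 0.30180554 0.058     ]]
```

Run:
```python
from h import *
plan([0.43,-0.06,0.19],155,7,5)
```

```text
|row| 44.3 mm
[[6,-44,1,0,0,6],[1,-44,1,0,0,6],[-4,-44,1,0,0,6],[-8,-44,1,0,0,6],[-13,-42,1,0,0,6],[-17,-41,1,0,0,0],[-17,-41,1,0,0,0]]
```

>>> step_arm --pt "6 -44 1 0 0 6" --pt "1 -44 1 0 0 6" --pt "-4 -44 1 0 0 6" --pt "-8 -44 1 0 0 6" --pt "-13 -42 1 0 0 6" --pt "-17 -41 1 0 0 0" --pt "-17 -41 1 0 0 0" --pt "0 0 0 0 0 0" --pt "0 0 0 0 0 0" --jaw 70

```text
clock: 6.8
position: [0.4199, -0.0759, 0.1812]
ee_rot: [0.232, 0.973, -0.001, -0.004]
ft_force: [0.5, 0.1, -0.6]
grip_width: 0.816
```

Run:
```python
from h import *
st(); i=manip.camera_info("wrist"); im=manip.camera("wrist"); cv2.imwrite('pics/w4.png',im)
np.savez('pics/w4.npz',**i)
```

```text
t 6.8 P [ 0.4199 -0.0759  0.1812] yaw 153.12 down [-0.008  0.    -1.   ] w 69.7 F [ 0.5  0.1 -0.6] q [-0.37 -0.09  0.42  2.03  0.04  1.2   1.14]
```

View pics/w4.png

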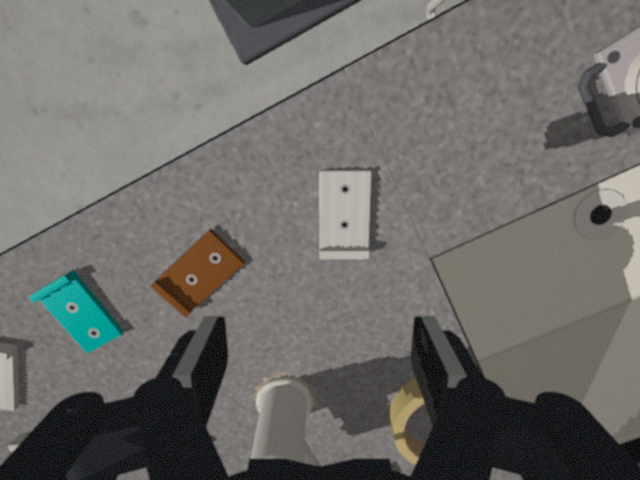

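```bash
cat >> h.py <<'E'
def cleat(im,i,near,lipdir=None,zb=0.0,thr=150,rad=0.06,smax=45):
    "near: approx world xy; lipdir deg approx. returns centre (leg mid x,y), lip angle"
    hsv=cv2.cvtColor(im,cv2.COLOR_BGR2HSV)
    m=((hsv[...,2]>thr)&(hsv[...,1]<smax)).astype(np.uint8)
    m=cv2.morphologyEx(m,cv2.MORPH_CLOSE,np.ones((7,7),np.uint8))
    m=cv2.morphologyEx(m,cv2.MORPH_OPEN,np.ones((5,5),np.uint8))
    n,l,s,c=cv2.connectedComponentsWithStats(m)
    q=proj(i,[near[0],near[1],zb+.007])[0]
    ks=[k for k in range(1,n) if s[k,4]>600]
    k=min(ks,key=lambda k:np.linalg.norm(c[k]-q))
    cn=cv2.findContours((l==k).astype(np.uint8),0,1)[0][0]
    r=cv2.minAreaRect(cn); b=cv2.boxPoints(r)
    w=ray(i,b,zb+.007)
    v1,v2=w[1]-w[0],w[2]-w[1]
    L=v1 if np.linalg.norm(v1)>np.linalg.norm(v2) else v2
    a=np.degrees(np.arctan2(L[1],L[0]))
    if lipdir is not None and abs((a-lipdir+180)%360-180)>90: a+=180
    u=np.array([np.cos(np.radians(a)),np.sin(np.radians(a))]); wm=w.mean(0)[:2]
    # ends
    pr=(w[:,:2]-wm)@u
    lip=[j for j in range(4) if pr[j]>0]; pl=[j for j in range(4) if pr[j]<=0]
    el=ray(i,b[lip],zb+.014).mean(0)[:2]; ep=ray(i,b[pl],zb+.007).mean(0)[:2]
    dims=(np.linalg.norm(v1).round(4),np.linalg.norm(v2).round(4))
    C=ep+35e-3*u; C2=el-35e-3*u
    print("px",c[k].round(0),"area",s[k,4],"rect",np.round(r,1) if False else r,"dims",dims,"ang lip",((a+180)%360-180).round(1),"C from plain",C.round(4),"from lip",C2.round(4))
    return (C+C2)/2,a
E
python3 - <<'E'
from h import *
im=cv2.imread('pics/w4.png'); i=dict(np.load('pics/w4.npz'))
print(cleat(im,i,(0.43,-0.06),-25))
cv2.imwrite('pics/w4c.png',crop(im,290,150,400,280,4))
E
```

```text
px [344. 214.] area 4446 rect ((344.5, 215.0), (88.0, 51.0), 90.0) dims (np.float64(0.0393), np.float64(0.0727)) ang lip -24.6 C from plain [ 0.4297 -0.0574] from lip [ 0.4289 -0.059 ]
(array([ 0.4293293 , -0.05815913]), np.float64(-24.599459933534426))
```

View pics/w4c.png

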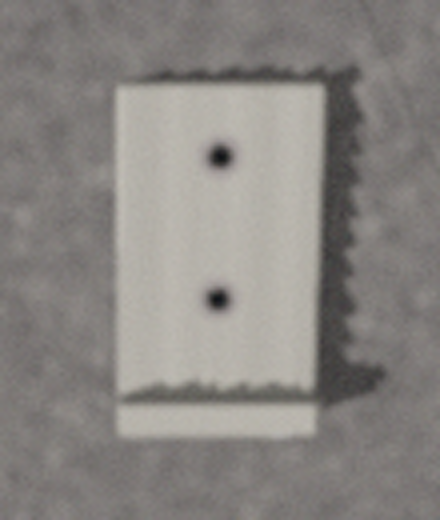

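Run:
```python
from h import *
plan([0.4293,-0.0582,0.03],155.4,4,4)
```

```text
|row| 38.1 mm
[[0,5,38,-0.1,-0.1,-0.6],[0,5,38,-0.1,-0.1,-0.6],[0,5,38,-0.1,-0.1,-0.6],[0,5,38,-0.1,-0.1,-0.6]]
```

>>> step_arm --pt "0 5 34 -0.1 -0.1 -0.6" --pt "0 5 38 -0.1 -0.1 -0.6" --pt "0 5 38 -0.1 -0.1 -0.6" --pt "0 3 30 -0.1 -0.1 -0.3" --pt "0 0 4 0 0 0" --pt "0 0 0 0 0 0" --jaw 64

```text
clock: 7.6
position: [0.4284, -0.0542, 0.0337]
ee_rot: [0.21, 0.978, 0.002, 0.001]
ft_force: [0.7, 0.6, 0.6]
grip_width: 0.752
```

Run:
```python
from h import *
st(); go([0.4293,-0.0582,0.001],155.4); i=manip.camera_info("wrist"); im=manip.camera("wrist"); cv2.imwrite('pics/w5.png',im)
```

```text
t 7.6 P [ 0.4284 -0.0542  0.0337] yaw 155.76 down [ 0.003  0.004 -1.   ] w 64.2 F [0.7 0.6 0.6] q [-0.37  0.14  0.42  2.18 -0.08  0.84  1.24]
shift mm [-2.4 -3.4 32.7] turn deg [0.26 0.06 0.36] |d| 33.0 rows>= 0.5 z 0.0337
```

View pics/w5.png

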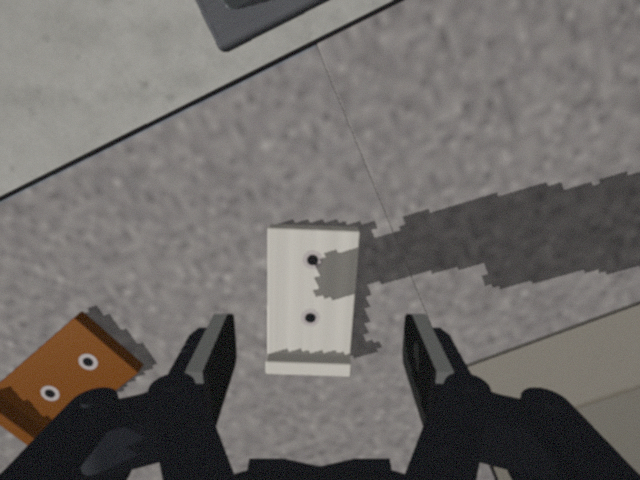

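>>> step_arm --pt "-2 -3 14 0.2 0 0.3" --pt "-1 0 14 0 0 0" --pt "0 0 5 0 0 0" --pt "0 0 0 0 0 0"

```text
clock: 8.15
position: [0.4316, -0.0584, 0.0003]
ee_rot: [0.213, 0.977, 0.001, 0.002]
ft_force: [-0.1, -0.5, -0.3]
grip_width: 0.746
```

Run:
```python
from h import *
st(); go([0.4293,-0.0582,0.001],155.4)
```

```text
t 8.15 P [ 4.316e-01 -5.840e-02  3.000e-04] yaw 155.42 down [ 0.005  0.001 -1.   ] w 63.7 F [-0.1 -0.5 -0.3] q [-0.35  0.21  0.41  2.19 -0.13  0.76  1.29]
shift mm [ 2.2 -0.8 -0.7] turn deg [0.17 0.23 0.02] |d| 2.4 rows>= 0.0 z 0.0003
```

>>> step_arm --pt "2 -1 -1 0.2 0.2 0" --pt "0 0 0 0 0 0" --pt "0 0 0 0 0 0" --pt "0 0 0 0 0 0" --jaw 0 --force 70

```text
clock: 8.65
position: [0.4294, -0.0584, 0.0027]
ee_rot: [0.213, 0.977, 0.0, 0.0]
ft_force: [-0.3, -0.4, -0.7]
grip_width: 0.433
```

Run:
```python
from h import *
st()
```

```text
t 8.65 P [ 0.4294 -0.0584  0.0027] yaw 155.39 down [ 0. -0. -1.] w 37.0 F [-0.3 -0.4 -0.7] q [-0.36  0.21  0.42  2.19 -0.12  0.77  1.28]
```

>>> step_arm --pt "0 0 -10 0 0 0" --pt "0 0 -15 0 0 0" --pt "0 0 -15 0 0 0" --pt "0 0 -10 0 0 0" --pt "0 0 0 0 0 0"

```text
clock: 9.28
position: [0.4297, -0.0585, 0.0563]
ee_rot: [0.213, 0.977, 0.0, 0.001]
ft_force: [-0.7, 0.0, -0.5]
grip_width: 0.435
```

Run:
```python
from h import *
st(); im=manip.camera("wrist"); cv2.imwrite('pics/w6.png',im)
```

```text
t 9.28 P [ 0.4297 -0.0585  0.0563] yaw 155.38 down [ 0.001 -0.    -1.   ] w 37.1 F [-0.7  0.  -0.5] q [-0.38  0.1   0.43  2.16 -0.05  0.89  1.22]
```

View pics/w6.png

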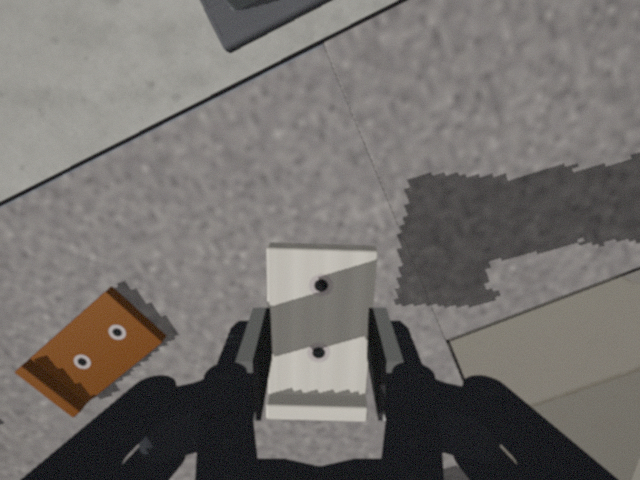

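Run:
```python
from h import *
P,R,o=tool(); i=manip.camera_info("wrist"); zb=P[2]-.0027
pl=ray(i,[(268,250),(377,249)],zb+.007); lp=ray(i,[(268,420),(365,420)],zb+.014); lb=ray(i,[(268,243),(377,246)],zb+.0)
for w in (pl,lp,lb): print((R.inv().apply(w-P)*1000).round(1))
```

```text
[[ 34.3 -17.9  -4.3]
 [ 34.7  21.3  -4.3]]
[[-35.3 -19.9 -11.3]
 [-35.3  18.8 -11.3]]
[[ 34.6 -18.7   2.7]
 [ 33.4  22.3   2.7]]
```

Run:
```python
from h import *
plan([0.4263,0.2515,0.14],96,10,8)
```

```text
|row| 32.1 mm
[[13,28,-8,0,0,7.4],[17,26,-8,0,0,7.4],[20,24,-8,0,0,7.4],[23,21,-8,0,0,7.4],[25,18,-8,0,0,7.4],[27,14,-8,0,0,7.4],[29,11,-8,0,0,7.4],[30,7,-8,0,0,7.4],[31,3,-8,0,0,0],[31,3,-8,0,0,0]]
```

>>> step_arm --pt "8 17 -25 0 0 7.4" --pt "17 26 -25 0 0 7.4" --pt "20 24 -20 0 0 7.4" --pt "23 21 -12 0 0 7.4" --pt "25 18 -4 0 0 7.4" --pt "27 14 0 0 0 7.4" --pt "29 11 0 0 0 7.4" --pt "30 7 0 0 0 7.4" --pt "31 3 0 0 0 0" --pt "31 3 0 0 0 0" --pt "16 3 0 0 0 0" --pt "0 0 0 0 0 0"

```text
clock: 10.82
position: [0.4303, 0.2634, 0.1366]
ee_rot: [0.682, 0.732, -0.005, -0.002]
ft_force: [0.1, -0.3, 0.0]
grip_width: 0.428
```

Run:
```python
from h import *
st(); plan([0.4263,0.2515,0.09],96,3)
```

```text
t 10.82 P [0.4303 0.2634 0.1366] yaw 94.07 down [-0.01  -0.005 -1.   ] w 36.6 F [ 0.1 -0.3  0. ] q [-0.76  0.15  0.13  1.89 -0.02  1.11 -0.55]
|row| 16.1 mm
[[-4,-1,16,-0.2,0.1,-0.6],[-4,-2,16,-0.2,0.1,-0.6],[-4,-2,16,-0.2,0.1,-0.6]]
```

>>> step_arm --pt "-5 -2 16 -0.2 0.1 -0.8" --pt "-5 -2 16 -0.2 0.1 -0.8" --pt "-2 -1 12 -0.2 0.1 -0.4" --pt "0 0 0 0 0 0" --pt "0 0 0 0 0 0"

```text
clock: 11.45
position: [0.4271, 0.2455, 0.0914]
ee_rot: [0.67, 0.742, -0.0, 0.0]
ft_force: [0.3, -0.6, -0.4]
grip_width: 0.431
```

Run:
```python
from h import *
st(); go([0.4263,0.2515,0.09],96); i=manip.camera_info("wrist"); im=manip.camera("wrist"); cv2.imwrite('pics/w7.png',im);np.savez('pics/w7.npz',**i)
```

```text
t 11.45 P [0.4271 0.2455 0.0914] yaw 95.81 down [ 0. -0. -1.] w 36.8 F [ 0.3 -0.6 -0.4] q [-0.74  0.17  0.13  1.97 -0.03  1.   -0.49]
shift mm [ 6.1 -0.2  1.4] turn deg [ 0.    0.01 -0.19] |d| 6.3 rows>= 0.1 z 0.0914
```

View pics/w7.png

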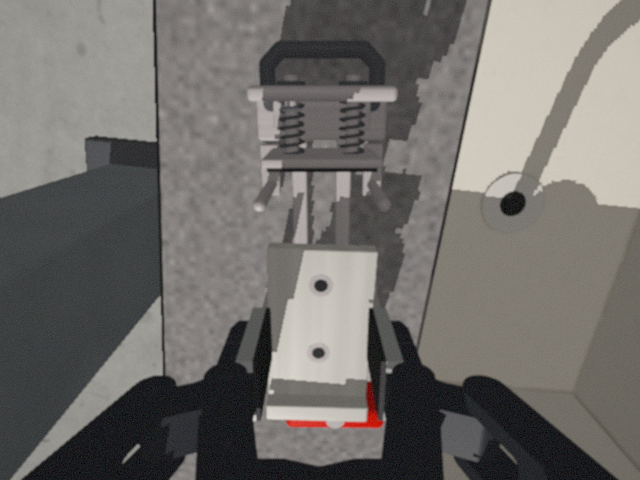

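>>> step_arm --pt "5 0 2 0 0 -0.2" --pt "1 0 12 0 0 0" --pt "0 0 18 0 0 0" --pt "0 0 18 0 0 0" --pt "0 0 12 0 0 0" --pt "0 0 0 0 0 0"

```text
clock: 12.25
position: [0.4264, 0.2533, 0.0262]
ee_rot: [0.668, 0.744, 0.0, 0.0]
ft_force: [-0.4, 0.7, -1.0]
grip_width: 0.427
```

Run:
```python
from h import *
st(); go([0.4263,0.2515,0.0135],96)
```

```text
t 12.25 P [0.4264 0.2533 0.0262] yaw 96.13 down [ 0.001  0.001 -1.   ] w 36.5 F [-0.4  0.7 -1. ] q [-0.74  0.28  0.12  2.01 -0.04  0.85 -0.48]
shift mm [-1.8 -0.3 12.7] turn deg [ 0.05 -0.02  0.13] |d| 12.8 rows>= 0.2 z 0.0262
```

>>> step_arm --pt "-1 0 6 0 0 0" --pt "0 0 5 0 0 0" --pt "0 0 1 0 0 0" --pt "0 0 0 0 0 0"

```text
clock: 12.75
position: [0.4274, 0.2528, 0.0146]
ee_rot: [0.668, 0.744, 0.001, 0.0]
ft_force: [-0.0, 0.3, -0.8]
grip_width: 0.431
```

Run:
```python
from h import *
st(); go([0.4263,0.2515,0.0135],96)
```

```text
t 12.75 P [0.4274 0.2528 0.0146] yaw 96.12 down [ 0.002  0.002 -1.   ] w 36.8 F [-0.   0.3 -0.8] q [-0.73  0.3   0.12  2.02 -0.05  0.83 -0.48]
shift mm [-1.2 -1.2  1.1] turn deg [ 0.15 -0.09  0.12] |d| 2.0 rows>= 0.0 z 0.0146
```

>>> step_arm --pt "-1 -1 1 0.1 -0.1 0" --pt "0 0 1 0 0 0" --pt "0 0 0 0 0 0"

```text
clock: 13.12
position: [0.4267, 0.2518, 0.0129]
ee_rot: [0.668, 0.744, 0.001, 0.0]
ft_force: [0.3, 0.5, -0.3]
grip_width: 0.432
```

Run:
```python
from h import *
st(); go([0.4263,0.2515,0.0135],96)
```

```text
t 13.12 P [0.4267 0.2518 0.0129] yaw 96.12 down [ 0.001  0.    -1.   ] w 36.9 F [ 0.3  0.5 -0.3] q [-0.73  0.3   0.12  2.02 -0.05  0.83 -0.48]
shift mm [-0.3 -0.4 -0.6] turn deg [ 0.08 -0.    0.12] |d| 0.8 rows>= 0.0 z 0.0129
```

>>> step_arm --pt "0 0 0 0 0 0" --pt "0 0 0 0 0 0" --pt "0 0 0 0 0 0" --pt "0 0 -12 0 0 0" --pt "0 0 -25 0 0 0" --pt "0 0 -35 0 0 0" --pt "0 0 -40 0 0 0" --pt "-10 0 -20 0 0 0" --pt "-10 0 0 0 0 0" --pt "0 0 0 0 0 0" --jaw 54

```text
clock: 14.38
position: [0.4289, 0.2312, 0.153]
ee_rot: [0.668, 0.744, 0.002, 0.001]
ft_force: [-0.3, -0.1, -0.8]
grip_width: 0.629
```

Run:
```python
from h import *
st(); i=manip.camera_info("wrist"); im=manip.camera("wrist"); cv2.imwrite('pics/w8.png',im);np.savez('pics/w8.npz',**i)
cv2.imwrite('pics/top8.png',manip.camera("top"))
```

```text
t 14.38 P [0.4289 0.2312 0.153 ] yaw 96.11 down [ 0.004  0.002 -1.   ] w 53.7 F [-0.3 -0.1 -0.8] q [-0.73  0.09  0.15  1.93 -0.01  1.13 -0.47]
```

View pics/w8.png

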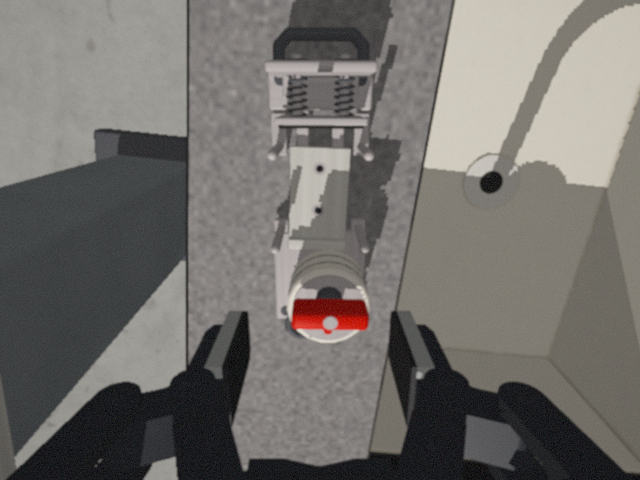

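Run:
```python
from h import *
plan([0.39,-0.37,0.2],96,12)
```

```text
|row| 50.4 mm
[[-50,-9,-4,0,0,0],[-50,-9,-4,0,0,0],[-50,-9,-4,0,0,0],[-50,-9,-4,0,0,0],[-50,-9,-4,0,0,0],[-50,-9,-4,0,0,0],[-50,-9,-4,0,0,0],[-50,-8,-4,0,0,0],[-50,-8,-4,0,0,0],[-50,-8,-4,0,0,0],[-50,-8,-4,0,0,0],[-50,-8,-4,0,0,0]]
```

>>> step_arm --pt "-30 -8 -8 0 0 0" --pt "-50 -12 -6 0 0 0" --pt "-50 -12 -6 0 0 0" --pt "-50 -10 -4 0 0 0" --pt "-50 -9 -4 0 0 0" --pt "-50 -9 -4 0 0 0" --pt "-50 -9 -4 0 0 0" --pt "-50 -8 -4 0 0 0" --pt "-50 -8 -4 0 0 0" --pt "-50 -7 -4 0 0 0" --pt "-50 -6 0 0 0 0" --pt "-40 -5 0 0 0 6" --pt "0 0 0 0 0 10" --pt "0 0 0 0 0 10" --pt "0 0 0 0 0 10" --pt "0 0 0 0 0 10" --pt "0 0 0 0 0 10" --pt "0 0 0 0 0 10" --pt "0 0 0 0 0 10" --pt "0 0 0 0 0 0" --jaw 70

```text
clock: 16.98
position: [0.3857, -0.3573, 0.1888]
ee_rot: [0.987, 0.161, -0.011, 0.001]
ft_force: [0.4, -0.1, 0.7]
grip_width: 0.818
```

Run:
```python
from h import *
st(); i=manip.camera_info("wrist"); im=manip.camera("wrist"); cv2.imwrite('pics/w9.png',im);np.savez('pics/w9.npz',**i)
```

```text
t 16.98 P [ 0.3857 -0.3573  0.1888] yaw 18.54 down [-0.022 -0.006 -1.   ] w 69.9 F [ 0.4 -0.1  0.7] q [-0.3   0.25  1.1   1.81 -0.21  1.23 -0.39]
```

View pics/w9.png

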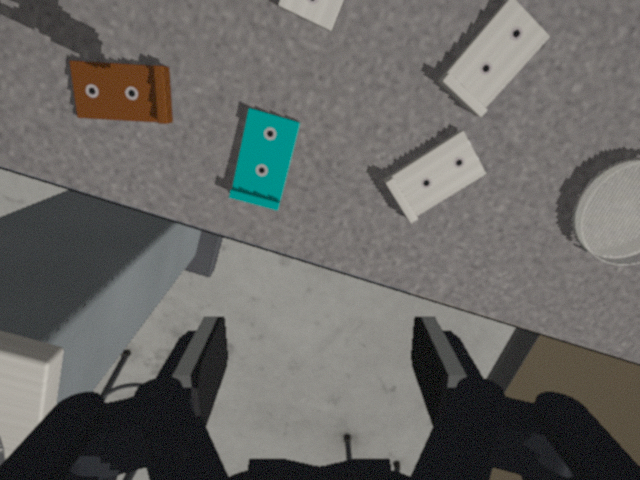

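Run:
```python
from h import *
im=cv2.imread('pics/w9.png'); i=dict(np.load('pics/w9.npz'))
c,a=cleat(im,i,(0.424,-0.417),144); print(c,a)
print(cleat(im,i,(0.531,-0.439),156))
plan([c[0],c[1],0.12],144,13,13)
```

```text
px [436. 176.] area 4355 rect ((436.9565734863281, 176.93197631835938), (50.05522537231445, 93.47468566894531), 57.449989318847656) dims (np.float64(0.0696), np.float64(0.0409)) ang lip 142.4 C from plain [ 0.4357 -0.4371] from lip [ 0.4358 -0.4355]
[ 0.43573631 -0.43632771] 142.38743141486088
px [496.  57.] area 5652 rect ((496.4246826171875, 55.58893585205078), (55.729637145996094, 112.72032928466797), 40.272010803222656) dims (np.float64(0.0704), np.float64(0.0401)) ang lip 159.6 C from plain [ 0.5293 -0.441 ] from lip [ 0.5271 -0.4397]
(array([ 0.52822408, -0.44035554]), np.float64(159.62484130627882))
|row| 8.9 mm
[[2,7,5,-0.1,0,-9.6],[1,7,5,-0.1,0,-9.6],[-1,7,5,-0.1,0,-9.6],[-2,7,5,-0.1,0,-9.6],[-3,7,5,-0.1,0,-9.6],[-4,6,5,-0.1,0,-9.6],[-5,5,5,-0.1,0,-9.6],[-6,4,5,-0.1,0,-9.6],[-6,3,5,-0.1,0,-9.6],[-7,2,5,-0.1,0,-9.6],[-7,1,5,-0.1,0,-9.6],[-7,0,5,-0.1,0,-9.6],[-7,-1,5,-0.1,0,-9.6]]
```

>>> step_arm --pt "2 7 5 0 0 -9.6" --pt "1 7 5 0 0 -9.6" --pt "-1 7 5 0 0 -9.6" --pt "-2 7 5 0 0 -9.6" --pt "-3 7 5 0 0 -9.6" --pt "-4 6 5 0 0 -9.6" --pt "-5 5 5 0 0 -9.6" --pt "-6 4 5 0 0 -9.6" --pt "-6 3 5 0 0 -9.6" --pt "-7 2 5 0 0 -9.6" --pt "-7 1 5 0 0 -9.6" --pt "-7 0 5 0 0 -9.6" --pt "-7 -1 5 0 0 -9.6" --pt "0 0 0 0 0 0"

```text
clock: 18.77
position: [0.4412, -0.4317, 0.1151]
ee_rot: [0.248, 0.969, -0.004, -0.013]
ft_force: [-0.3, -0.1, -0.4]
grip_width: 0.819
```

Run:
```python
from h import *
st(); i=manip.camera_info("wrist"); im=manip.camera("wrist"); cv2.imwrite('pics/w10.png',im);np.savez('pics/w10.npz',**i)
c,a=cleat(im,i,(0.4357,-0.436),144); print(c,a)
go([c[0],c[1],0.03],a)
```

```text
t 18.77 P [ 0.4412 -0.4317  0.1151] yaw 151.27 down [-0.028 -0.001 -1.   ] w 70.0 F [-0.3 -0.1 -0.4] q [ 0.27  0.45  0.55  1.63 -0.23  1.15  1.94]
px [310. 237.] area 6119 rect ((310.35321044921875, 238.03958129882812), (65.23966979980469, 100.99335479736328), 8.880659103393555) dims (np.float64(0.0681), np.float64(0.0405)) ang lip 141.1 C from plain [ 0.4357 -0.4353] from lip [ 0.4349 -0.437 ]
[ 0.43528678 -0.43615308] 141.07584606270325
shift mm [ 0.8 -5.6 85.5] turn deg [-0.95 -1.29 10.04] |d| 85.7 rows>= 1.4 z 0.1154
```

View pics/w10.png

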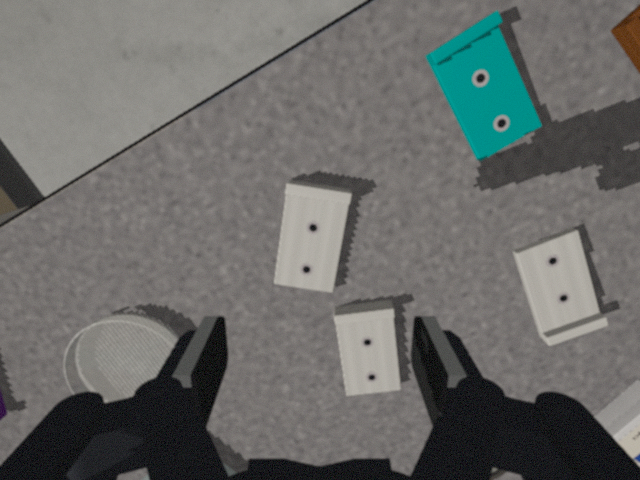

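>>> step_arm --pt "0 -1 20 -0.4 -0.5 5" --pt "0 -3 30 -0.3 -0.4 4" --pt "0 -2 28 -0.2 -0.4 1" --pt "0 0 0 0 0 0" --pt "0 0 0 0 0 0" --jaw 60

```text
clock: 19.45
position: [0.4373, -0.4363, 0.0381]
ee_rot: [0.34, 0.941, -0.001, 0.002]
ft_force: [0.2, -0.4, 0.7]
grip_width: 0.703
```

Run:
```python
from h import *
st(); i=manip.camera_info("wrist"); im=manip.camera("wrist"); cv2.imwrite('pics/w11.png',im);np.savez('pics/w11.npz',**i)
c,a=cleat(im,i,(0.4357,-0.436),144); print(c,a)
go([0.4355,-0.4362,0.001],a)
```

```text
t 19.45 P [ 0.4373 -0.4363  0.0381] yaw 140.29 down [ 0.003 -0.003 -1.   ] w 60.0 F [ 0.2 -0.4  0.7] q [ 0.29  0.54  0.55  1.71 -0.32  0.99  1.83]
px [312. 293.] area 9627 rect ((314.00079345703125, 288.01995849609375), (131.6947021484375, 89.84815979003906), 87.70938873291016) dims (np.float64(0.0396), np.float64(0.0678)) ang lip 144.2 C from plain [ 0.4341 -0.438 ] from lip [ 0.4357 -0.4358]
[ 0.43490606 -0.43689611] 144.2068652213796
shift mm [ 1.5 -1.1 37. ] turn deg [-0.03  0.21 -3.91] |d| 37.1 rows>= 0.6 z 0.038
```

View pics/w11.png

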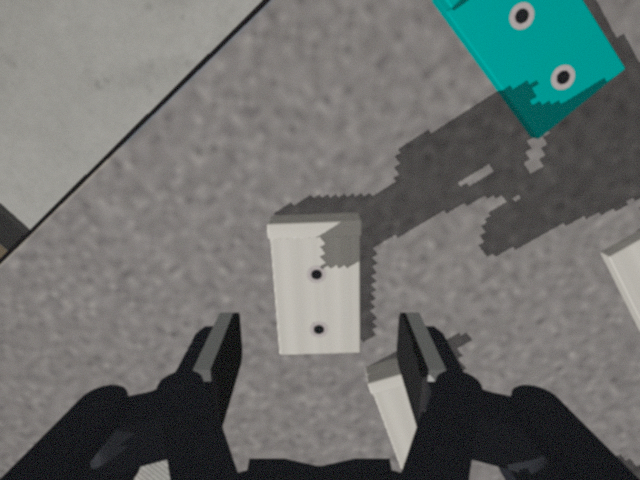

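>>> step_arm --pt "1 -1 15 0 0.2 -2.5" --pt "0 0 16 0 0 -0.5" --pt "0 0 5 0 0 0" --pt "0 0 0 0 0 0"

```text
clock: 20.0
position: [0.4383, -0.4374, 0.0043]
ee_rot: [0.315, 0.949, -0.001, 0.002]
ft_force: [0.1, -0.0, -0.3]
grip_width: 0.704
```

Run:
```python
from h import *
st(); go([0.4355,-0.4362,0.001],143.4)
```

```text
t 20.0 P [ 0.4383 -0.4374  0.0043] yaw 143.32 down [ 0.004 -0.003 -1.   ] w 60.1 F [ 0.1 -0.  -0.3] q [ 0.31  0.58  0.51  1.72 -0.34  0.93  1.89]
shift mm [ 2.9 -0.7  3.3] turn deg [-0.    0.29 -0.08] |d| 4.5 rows>= 0.1 z 0.0043
```

>>> step_arm --pt "3 -1 3 0 0.2 0" --pt "0 0 0 0 0 0"

```text
clock: 20.25
position: [0.4353, -0.4367, 0.0019]
ee_rot: [0.315, 0.949, -0.0, 0.001]
ft_force: [0.0, 0.5, -0.7]
grip_width: 0.701
```

>>> step_arm --pt "0 0 0 0 0 0" --pt "0 0 0 0 0 0" --pt "0 0 0 0 0 0" --jaw 0

```text
clock: 20.62
position: [0.4356, -0.437, 0.0028]
ee_rot: [0.315, 0.949, -0.0, 0.002]
ft_force: [-0.7, -0.4, -0.2]
grip_width: 0.435
```

Run:
```python
from h import *
st(); go([0.4355,-0.4362,0.001],143.4)
```

```text
t 20.62 P [ 0.4356 -0.437   0.0028] yaw 143.27 down [ 0.003 -0.002 -1.   ] w 37.1 F [-0.7 -0.4 -0.2] q [ 0.31  0.58  0.51  1.72 -0.34  0.93  1.9 ]
shift mm [0.5 0.6 1.8] turn deg [ 0.    0.18 -0.13] |d| 2.0 rows>= 0.0 z 0.0028
```

>>> step_arm --pt "0 0 -10 0 0 0" --pt "0 0 -20 0 0 0" --pt "0 0 -35 0 0 0" --pt "0 0 -45 0 0 0" --pt "0 0 -40 0 0 0" --pt "0 0 0 0 0 0"

```text
clock: 21.38
position: [0.4351, -0.4376, 0.1638]
ee_rot: [0.316, 0.949, -0.001, 0.003]
ft_force: [0.7, 0.6, -1.2]
grip_width: 0.424
```

Run:
```python
from h import *
st(); im=manip.camera("wrist"); cv2.imwrite('pics/w12.png',im)
plan([0.4253,0.2615,0.16],96,15,7)
```

```text
t 21.38 P [ 0.4351 -0.4376  0.1638] yaw 143.2 down [ 0.006 -0.005 -1.   ] w 36.2 F [ 0.7  0.6 -1.2] q [ 0.25  0.39  0.59  1.61 -0.23  1.21  1.82]
|row| 46.6 mm
[[28,37,0,0,0,6.7],[33,33,0,0,0,6.7],[36,29,0,0,0,6.7],[39,25,0,0,0,6.7],[42,20,0,0,0,6.7],[44,15,0,0,0,6.7],[46,10,0,0,0,6.7],[46,4,0,0,0,0],[46,4,0,0,0,0],[46,4,0,0,0,0],[46,4,0,0,0,0],[46,4,0,0,0,0],[46,4,0,0,0,0],[46,4,0,0,0,0],[46,4,0,0,0,0]]
```

View pics/w12.png

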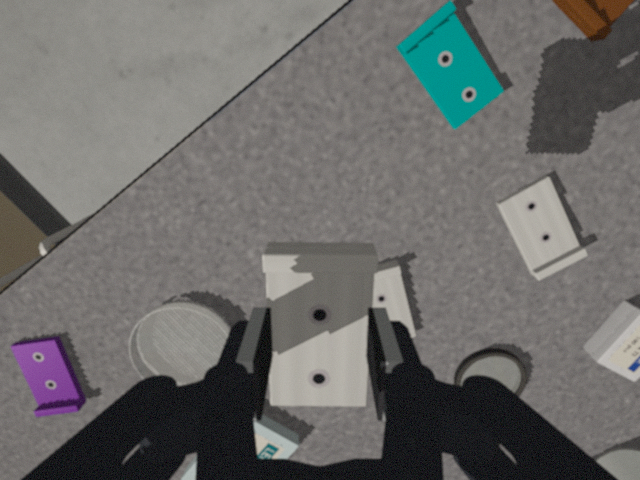

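>>> step_arm --pt "18 22 0 0 0 6.7" --pt "32 28 0 0 0 6.7" --pt "36 24 0 0 0 6.7" --pt "39 20 0 0 0 6.7" --pt "42 16 0 0 0 6.7" --pt "44 12 0 0 0 6.7" --pt "46 8 0 0 0 6.7" --pt "46 4 0 0 0 0" --pt "46 4 0 0 0 0" --pt "46 6 0 0 0 0" --pt "46 6 0 0 0 0" --pt "46 6 0 0 0 0" --pt "46 7 0 0 0 0" --pt "46 7 0 0 0 0" --pt "46 8 0 0 0 0" --pt "14 4 0 0 0 0" --pt "0 0 0 0 0 0"

```text
clock: 23.55
position: [0.423, 0.2629, 0.1506]
ee_rot: [0.678, 0.735, -0.007, -0.003]
ft_force: [0.3, -0.7, -0.4]
grip_width: 0.432
```

Run:
```python
from h import *
st(); plan([0.4253,0.2615,0.095],96,4)
```

```text
t 23.55 P [0.423  0.2629 0.1506] yaw 94.66 down [-0.013 -0.006 -1.   ] w 36.9 F [ 0.3 -0.7 -0.4] q [-0.69  0.13  0.05  1.89 -0.01  1.14 -0.56]
|row| 13.9 mm
[[0,1,14,-0.2,0.1,-0.3],[0,1,14,-0.2,0.1,-0.3],[0,1,14,-0.2,0.1,-0.3],[0,1,14,-0.2,0.1,-0.3]]
```

>>> step_arm --pt "0 1 12 -0.2 0.1 -0.4" --pt "0 1 16 -0.2 0.1 -0.4" --pt "0 1 16 -0.2 0.1 -0.3" --pt "0 0 10 0 0 0" --pt "0 0 0 0 0 0" --pt "0 0 0 0 0 0"

```text
clock: 24.3
position: [0.426, 0.255, 0.0927]
ee_rot: [0.673, 0.739, -0.002, -0.001]
ft_force: [0.6, -0.1, -0.9]
grip_width: 0.429
```

Run:
```python
from h import *
st(); go([0.4253,0.2615,0.0215],96); im=manip.camera("wrist"); cv2.imwrite('pics/w13.png',im)
```

```text
t 24.3 P [0.426  0.255  0.0927] yaw 95.33 down [-0.004 -0.002 -1.   ] w 36.6 F [ 0.6 -0.1 -0.9] q [-0.68  0.18  0.05  1.96 -0.01  1.01 -0.53]
shift mm [ 6.7  0.2 71.2] turn deg [-0.22  0.12 -0.67] |d| 71.5 rows>= 1.1 z 0.0927
```

View pics/w13.png

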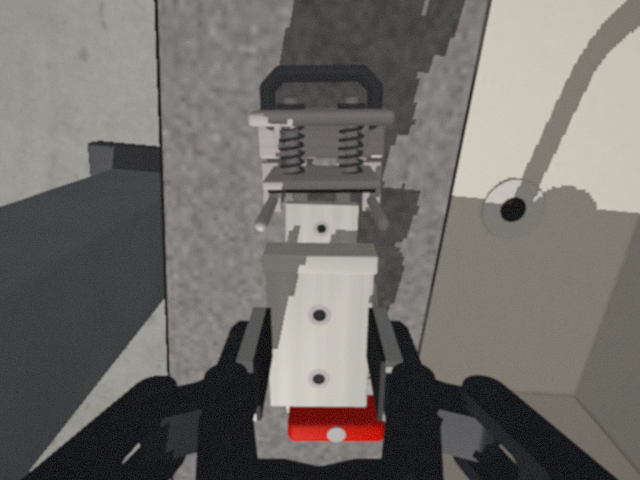

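```bash
cat >> h.py <<'E'
def held(lip_far,top,bot,off=.0027):
    "rows of outer top edges: far (+tool x) and near end; returns mid tool x mm by each"
    P,R,o=tool(); i=manip.camera_info("wrist"); zb=P[2]-off
    zf,zn=(.014,.007) if lip_far else (.007,.014)
    a=R.inv().apply(ray(i,[(320,top)],zb+zf)-P)[0,0]*1e3; b=R.inv().apply(ray(i,[(320,bot)],zb+zn)-P)[0,0]*1e3
    print("far %.1f near %.1f mid %.1f len %.1f"%(a,b,(a+b)/2,a-b))
E
python3 - <<'E'
from h import *
held(True,257,406)
im=cv2.imread('pics/w13.png'); cv2.imwrite('pics/w13c.png',crop(im,240,180,400,440,2.2))
E
```

```text
far 34.4 near -34.6 mid -0.1 len 69.0
```

View pics/w13c.png

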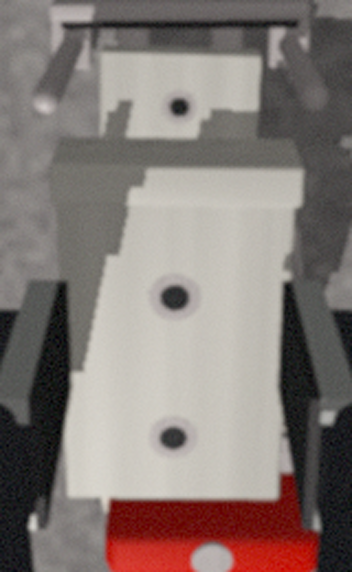

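>>> step_arm --pt "6 0 2 -0.2 0.1 -0.6" --pt "1 0 12 0 0 0" --pt "0 0 18 0 0 0" --pt "0 0 18 0 0 0" --pt "0 0 12 0 0 0" --pt "0 0 0 0 0 0"

```text
clock: 25.1
position: [0.4252, 0.2637, 0.0276]
ee_rot: [0.669, 0.744, 0.001, 0.0]
ft_force: [-1.5, -0.2, -0.7]
grip_width: 0.431
```

Run:
```python
from h import *
st(); go([0.4253,0.2615,0.0215],96)
```

```text
t 25.1 P [0.4252 0.2637 0.0276] yaw 96.08 down [ 0.001  0.001 -1.   ] w 36.8 F [-1.5 -0.2 -0.7] q [-0.68  0.28  0.04  2.   -0.02  0.86 -0.53]
shift mm [-2.2 -0.2  6.1] turn deg [ 0.06 -0.04  0.08] |d| 6.5 rows>= 0.1 z 0.0276
```

>>> step_arm --pt "-2 0 2 0 0 0" --pt "0 0 3 0 0 0" --pt "0 0 1 0 0 0" --pt "0 0 0 0 0 0"

```text
clock: 25.6
position: [0.4264, 0.2621, 0.0226]
ee_rot: [0.669, 0.744, 0.002, 0.0]
ft_force: [0.2, 0.7, -0.8]
grip_width: 0.428
```

Run:
```python
from h import *
st(); go([0.4253,0.2615,0.0200],96)
```

```text
t 25.6 P [0.4264 0.2621 0.0226] yaw 96.06 down [ 0.003  0.002 -1.   ] w 36.6 F [ 0.2  0.7 -0.8] q [-0.68  0.29  0.04  2.   -0.02  0.85 -0.52]
shift mm [-0.5 -1.2  2.6] turn deg [ 0.18 -0.11  0.06] |d| 2.9 rows>= 0.0 z 0.0226
```

>>> step_arm --pt "0 -1 2 0.1 -0.1 0" --pt "0 0 1 0 0 0" --pt "0 0 0 0 0 0"

```text
clock: 25.98
position: [0.4254, 0.2622, 0.0197]
ee_rot: [0.669, 0.744, 0.001, 0.0]
ft_force: [-0.4, -0.8, -0.1]
grip_width: 0.43
```

Run:
```python
from h import *
st(); go([0.4253,0.2615,0.0200],96)
```

```text
t 25.98 P [0.4254 0.2622 0.0197] yaw 96.07 down [ 0.002  0.001 -1.   ] w 36.7 F [-0.4 -0.8 -0.1] q [-0.68  0.29  0.04  2.   -0.02  0.84 -0.53]
shift mm [-0.7 -0.2 -0.3] turn deg [ 0.1  -0.02  0.07] |d| 0.8 rows>= 0.0 z 0.0197
```

>>> step_arm --pt "0 0 0 0 0 0" --pt "0 0 0 0 0 0" --pt "0 0 0 0 0 0" --pt "0 0 -12 0 0 0" --pt "0 0 -25 0 0 0" --pt "0 0 -35 0 0 0" --pt "0 0 -40 0 0 0" --pt "-15 0 -20 0 0 0" --pt "-15 0 0 0 0 0" --pt "0 0 0 0 0 0" --jaw 54

```text
clock: 27.22
position: [0.4287, 0.2313, 0.1598]
ee_rot: [0.669, 0.744, 0.002, 0.001]
ft_force: [0.4, 1.3, -0.5]
grip_width: 0.637
```

Run:
```python
from h import *
st(); i=manip.camera_info("wrist"); im=manip.camera("wrist"); cv2.imwrite('pics/w14.png',im);np.savez('pics/w14.npz',**i)
cv2.imwrite('pics/w14c.png',crop(im,240,80,400,340,2.3))
```

```text
t 27.23 P [0.4287 0.2313 0.1598] yaw 96.07 down [ 0.004  0.002 -1.   ] w 54.4 F [ 0.4  1.3 -0.5] q [-0.66  0.08  0.07  1.92 -0.01  1.14 -0.48]
```

View pics/w14c.png

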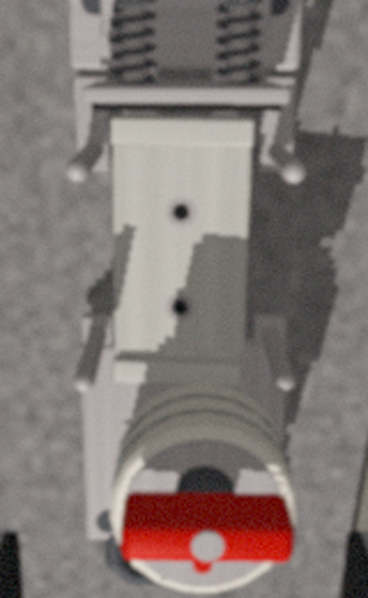

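Run:
```python
from h import *
plan([0.395,-0.31,0.18],165,12,9)
```

```text
|row| 45.3 mm
[[-45,-8,-2,0,0,-7.7],[-43,-13,-2,0,0,-7.7],[-41,-19,-2,0,0,-7.7],[-38,-24,-2,0,0,-7.7],[-35,-29,-2,0,0,-7.7],[-30,-34,-2,0,0,-7.7],[-26,-37,-2,0,0,-7.7],[-20,-40,-2,0,0,-7.7],[-15,-43,-2,0,0,-7.7],[-9,-44,-2,0,0,0],[-9,-44,-2,0,0,0],[-9,-44,-2,0,0,0]]
```

>>> step_arm --pt "-30 -6 -4 0 0 -7.7" --pt "-43 -14 -4 0 0 -7.7" --pt "-41 -20 -4 0 0 -7.7" --pt "-38 -25 -2 0 0 -7.7" --pt "-35 -29 -2 0 0 -7.7" --pt "-30 -34 -2 0 0 -7.7" --pt "-26 -37 -2 0 0 -7.7" --pt "-20 -40 -2 0 0 -7.7" --pt "-15 -43 -2 0 0 -6" --pt "-9 -44 -2 0 0 0" --pt "-9 -44 -2 0 0 0" --pt "-9 -44 -2 0 0 0" --pt "-3 -15 0 0 0 0" --pt "0 0 0 0 0 0" --jaw 64

```text
clock: 29.02
position: [0.4022, -0.3203, 0.1797]
ee_rot: [0.116, 0.993, -0.002, -0.006]
ft_force: [0.0, 0.1, 0.5]
grip_width: 0.749
```

Run:
```python
from h import *
st(); i=manip.camera_info("wrist"); im=manip.camera("wrist"); cv2.imwrite('pics/w15.png',im);np.savez('pics/w15.npz',**i)
c,a=cleat(im,i,(0.543,-0.308),-13); print(c,a)
plan([c[0],c[1],0.13],a+180,4)
```

```text
t 29.02 P [ 0.4022 -0.3203  0.1797] yaw 166.7 down [-0.013 -0.002 -1.   ] w 64.0 F [0.  0.1 0.5] q [-0.11  0.15  0.76  1.85 -0.1   1.2   2.01]
px [370. 362.] area 3213 rect ((370.1000671386719, 362.8000183105469), (72.31224822998047, 45.64478302001953), 82.87498474121094) dims (np.float64(0.0397), np.float64(0.076)) ang lip -4.0 C from plain [ 0.5434 -0.3064] from lip [ 0.5437 -0.3079]
[ 0.54356808 -0.30717323] -3.986502612590962
|row| 37.6 mm
[[-34,11,12,-0.1,-0.2,-2.3],[-34,10,12,-0.1,-0.2,-2.3],[-35,8,12,-0.1,-0.2,-2.3],[-35,7,12,-0.1,-0.2,-2.3]]
```

View pics/w15.png

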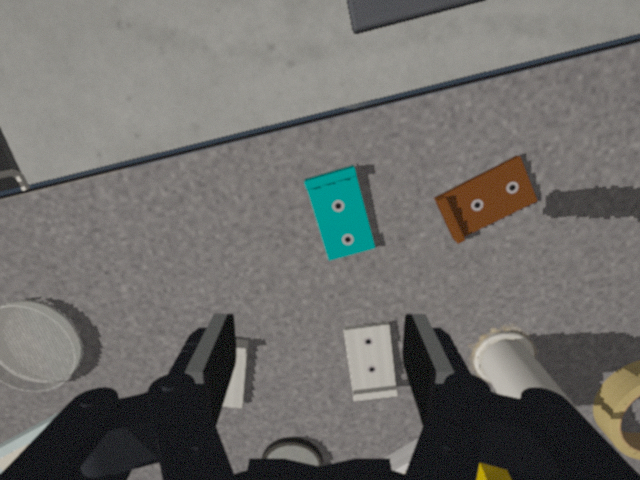

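>>> step_arm --pt "-28 9 8 0 0 -2.3" --pt "-34 10 12 0 0 -2.3" --pt "-35 8 12 0 0 -2.3" --pt "-35 7 12 0 0 -2.3" --pt "-8 2 4 0 0 0" --pt "0 0 0 0 0 0"

```text
clock: 29.82
position: [0.5516, -0.2957, 0.1259]
ee_rot: [0.029, 1.0, 0.002, -0.007]
ft_force: [-0.1, -0.2, 1.2]
grip_width: 0.75
```

Run:
```python
from h import *
st(); i=manip.camera_info("wrist"); im=manip.camera("wrist"); cv2.imwrite('pics/w16.png',im);np.savez('pics/w16.npz',**i)
c,a=cleat(im,i,(0.543,-0.308),-4); print(c,a)
plan([c[0],c[1],0.035],a+180,4)
```

```text
t 29.82 P [ 0.5516 -0.2957  0.1259] yaw 176.7 down [-0.015  0.004 -1.   ] w 64.1 F [-0.1 -0.2  1.2] q [-0.07  0.48  0.65  1.6  -0.3   1.18  2.15]
px [299. 226.] area 6228 rect ((300.5, 226.5), (105.0, 61.0), 90.0) dims (np.float64(0.039), np.float64(0.0728)) ang lip -2.8 C from plain [ 0.544  -0.3055] from lip [ 0.5438 -0.3069]
[ 0.54389794 -0.30621256] -2.7713776146169824
|row| 23.0 mm
[[1,-3,23,0.1,-0.2,-0.1],[1,-3,23,0.1,-0.2,-0.1],[2,-3,23,0.1,-0.2,-0.1],[2,-3,23,0.1,-0.2,-0.1]]
```

View pics/w16.png

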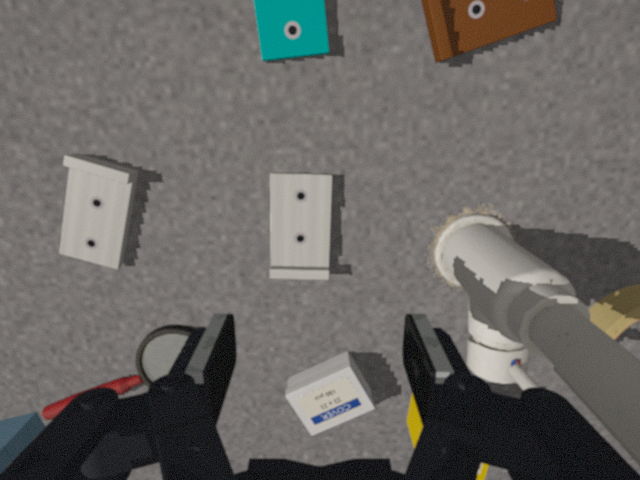

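>>> step_arm --pt "1 -4 18 0.1 -0.3 0" --pt "1 -4 24 0.1 -0.3 0" --pt "2 -3 24 0.1 -0.3 0" --pt "2 -1 18 0 0 0" --pt "0 0 0 0 0 0" --pt "0 0 0 0 0 0" --jaw 60

```text
clock: 30.62
position: [0.5416, -0.3089, 0.0449]
ee_rot: [0.032, 0.999, -0.001, 0.003]
ft_force: [0.2, 0.6, 0.1]
grip_width: 0.704
```

Run:
```python
from h import *
st(); go([0.5439,-0.3065,0.001],177); im=manip.camera("wrist"); cv2.imwrite('pics/w17.png',im)
```

```text
t 30.62 P [ 0.5416 -0.3089  0.0449] yaw 176.38 down [ 0.007 -0.003 -1.   ] w 60.1 F [0.2 0.6 0.1] q [-0.02  0.55  0.61  1.69 -0.36  1.01  2.22]
shift mm [-1.8  2.6 44. ] turn deg [-0.12  0.39 -0.62] |d| 44.1 rows>= 0.7 z 0.0449
```

View pics/w17.png

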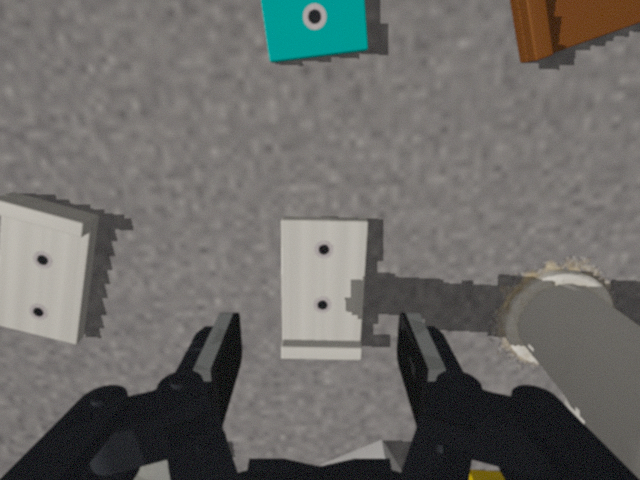

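>>> step_arm --pt "-1 2 16 0 0.3 -0.5" --pt "0 0 16 0 0 0" --pt "0 0 10 0 0 0" --pt "0 0 2 0 0 0" --pt "0 0 0 0 0 0"

```text
clock: 31.3
position: [0.5436, -0.3066, -0.002]
ee_rot: [0.027, 1.0, -0.001, 0.001]
ft_force: [0.2, 0.5, 0.7]
grip_width: 0.702
```

Run:
```python
from h import *
st(); go([0.5439,-0.3065,0.001],177)
```

```text
t 31.3 P [ 0.5436 -0.3066 -0.002 ] yaw 176.96 down [ 0.002 -0.002 -1.   ] w 60.0 F [0.2 0.5 0.7] q [-0.    0.62  0.57  1.71 -0.4   0.93  2.25]
shift mm [-0.3  0.1 -2.9] turn deg [-0.12  0.09 -0.04] |d| 3.0 rows>= 0.0 z -0.002
```

>>> step_arm --pt "0 0 -4 0 0 0" --pt "0 0 0 0 0 0"

```text
clock: 31.55
position: [0.5439, -0.3069, 0.0031]
ee_rot: [0.027, 1.0, -0.001, 0.001]
ft_force: [0.4, -0.6, 0.3]
grip_width: 0.702
```

>>> step_arm --pt "0 0 0 0 0 0" --pt "0 0 0 0 0 0" --pt "0 0 0 0 0 0" --jaw 0

```text
clock: 31.92
position: [0.5443, -0.3071, 0.0044]
ee_rot: [0.027, 1.0, -0.001, 0.002]
ft_force: [0.5, 1.0, -1.6]
grip_width: 0.424
```

Run:
```python
from h import *
st()
```

```text
t 31.93 P [ 0.5443 -0.3071  0.0044] yaw 176.94 down [ 0.004 -0.003 -1.   ] w 36.2 F [ 0.5  1.  -1.6] q [-0.    0.61  0.58  1.7  -0.4   0.94  2.25]
```

>>> step_arm --pt "0 0 0 0 0 0" --pt "0 0 4 0 0 0" --pt "0 0 0 0 0 0" --jaw 50

```text
clock: 32.3
position: [0.5443, -0.307, -0.0001]
ee_rot: [0.027, 1.0, -0.001, 0.002]
ft_force: [-0.2, 0.2, -0.5]
grip_width: 0.585
```

>>> step_arm --pt "0 0 0 0 0 0" --pt "0 0 0 0 0 0" --pt "0 0 0 0 0 0" --jaw 0

```text
clock: 32.67
position: [0.5446, -0.3073, 0.0006]
ee_rot: [0.027, 1.0, -0.001, 0.002]
ft_force: [0.6, 0.3, -0.2]
grip_width: 0.44
```

Run:
```python
from h import *
st()
```

```text
t 32.67 P [ 0.5446 -0.3073  0.0006] yaw 176.94 down [ 0.004 -0.003 -1.   ] w 37.5 F [ 0.6  0.3 -0.2] q [-0.    0.62  0.58  1.7  -0.4   0.94  2.25]
```

>>> step_arm --pt "0 0 -10 0 0 0" --pt "0 0 -20 0 0 0" --pt "10 0 -35 0 0 0" --pt "30 0 -45 0 0 0" --pt "40 0 -40 0 0 0" --pt "40 0 -10 0 0 0" --pt "20 0 0 0 0 0" --pt "0 0 0 0 0 0"

```text
clock: 33.67
position: [0.4011, -0.301, 0.1733]
ee_rot: [0.028, 1.0, -0.001, 0.007]
ft_force: [0.3, -0.5, 0.1]
grip_width: 0.438
```

Run:
```python
from h import *
st(); im=manip.camera("wrist"); cv2.imwrite('pics/w18.png',im)
plan([0.4263,0.2515,0.16],96,13,10)
```

```text
t 33.67 P [ 0.4011 -0.301   0.1733] yaw 176.82 down [ 0.013 -0.003 -1.   ] w 37.4 F [ 0.3 -0.5  0.1] q [-0.15  0.09  0.75  1.9  -0.07  1.16  2.14]
|row| 42.6 mm
[[0,43,1,0,0.1,8.1],[6,42,1,0,0.1,8.1],[12,41,1,0,0.1,8.1],[18,39,1,0,0.1,8.1],[23,36,1,0,0.1,8.1],[28,32,1,0,0.1,8.1],[32,28,1,0,0.1,8.1],[36,23,1,0,0.1,8.1],[39,18,1,0,0.1,8.1],[41,12,1,0,0.1,8.1],[42,6,1,0,0,0],[42,6,1,0,0,0],[42,6,1,0,0,0]]
```

View pics/w18.png

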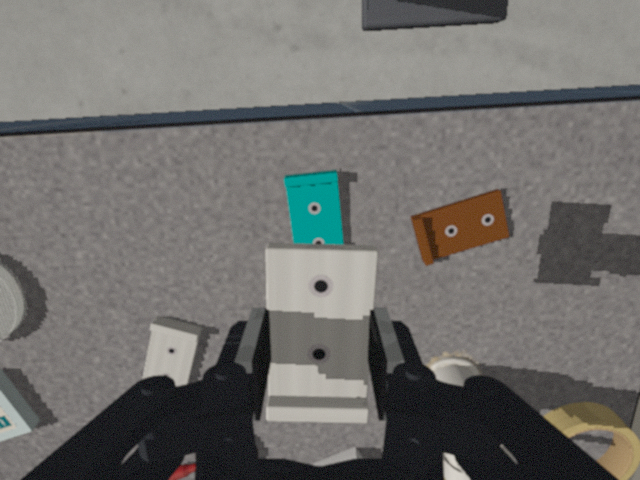

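>>> step_arm --pt "0 28 1 0 0 8.1" --pt "6 42 1 0 0 8.1" --pt "12 41 1 0 0 8.1" --pt "18 39 1 0 0 8.1" --pt "23 36 1 0 0 8.1" --pt "28 32 1 0 0 8.1" --pt "32 28 1 0 0 8.1" --pt "36 23 1 0 0 8.1" --pt "39 18 1 0 0 8.1" --pt "41 12 1 0 0 6" --pt "42 6 1 0 0 0" --pt "42 6 1 0 0 0" --pt "42 6 1 0 0 0" --pt "10 2 0 0 0 0" --pt "0 0 0 0 0 0"

```text
clock: 35.6
position: [0.4472, 0.2729, 0.1596]
ee_rot: [0.672, 0.74, 0.002, 0.006]
ft_force: [0.3, -0.1, -1.0]
grip_width: 0.437
```

Run:
```python
from h import *
st(); plan([0.4263,0.2515,0.1],96,4)
```

```text
t 35.6 P [0.4472 0.2729 0.1596] yaw 95.53 down [ 0.012 -0.005 -1.   ] w 37.3 F [ 0.3 -0.1 -1. ] q [-0.72  0.16  0.08  1.83 -0.    1.15 -0.54]
|row| 16.7 mm
[[-5,-6,15,0.2,0.1,-0.1],[-5,-6,15,0.2,0.1,-0.1],[-5,-6,15,0.2,0.1,-0.1],[-5,-6,15,0.2,0.1,-0.1]]
```

>>> step_arm --pt "-6 -6 12 0.2 0.1 -0.2" --pt "-6 -6 15 0.2 0.1 -0.2" --pt "-6 -6 15 0.2 0.1 0" --pt "-3 -3 12 0 0 0" --pt "0 0 3 0 0 0" --pt "0 0 0 0 0 0" --pt "0 0 0 0 0 0"

```text
clock: 36.48
position: [0.4277, 0.2441, 0.0981]
ee_rot: [0.671, 0.741, -0.001, 0.0]
ft_force: [-0.0, -0.4, 0.2]
grip_width: 0.434
```

Run:
```python
from h import *
st(); go([0.4263,0.2515,0.0255],96); im=manip.camera("wrist"); cv2.imwrite('pics/w19.png',im); cv2.imwrite('pics/w19c.png',crop(im,200,140,440,440,2))
```

```text
t 36.48 P [0.4277 0.2441 0.0981] yaw 95.66 down [-0.    -0.002 -1.   ] w 37.1 F [-0.  -0.4  0.2] q [-0.69  0.17  0.09  1.96 -0.02  1.01 -0.5 ]
shift mm [ 7.7 -0.6 72.6] turn deg [-0.03  0.09 -0.34] |d| 73.0 rows>= 1.2 z 0.0981
```

View pics/w19c.png

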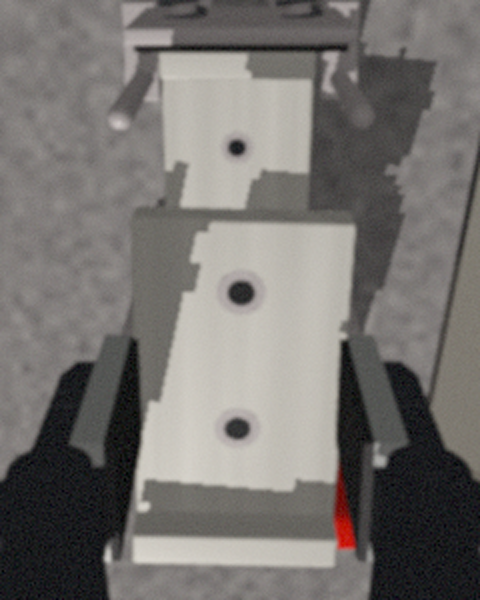

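>>> step_arm --pt "6 0 2 0 0 -0.3" --pt "1 0 12 0 0 0" --pt "0 0 18 0 0 0" --pt "0 0 18 0 0 0" --pt "0 0 10 0 0 0" --pt "0 0 0 0 0 0"

```text
clock: 37.28
position: [0.4269, 0.2527, 0.0347]
ee_rot: [0.669, 0.744, -0.0, 0.0]
ft_force: [0.5, -0.0, 0.1]
grip_width: 0.435
```

Run:
```python
from h import *
st(); go([0.4263,0.2515,0.0255],96)
```

```text
t 37.27 P [0.4269 0.2527 0.0347] yaw 96.08 down [ 0.    -0.001 -1.   ] w 37.1 F [ 0.5 -0.   0.1] q [-0.7   0.26  0.08  2.   -0.03  0.88 -0.5 ]
shift mm [-1.1 -0.7  9.2] turn deg [0.   0.06 0.08] |d| 9.3 rows>= 0.1 z 0.0347
```

>>> step_arm --pt "-1 -1 5 0 0 0" --pt "0 0 3 0 0 0" --pt "0 0 1 0 0 0" --pt "0 0 0 0 0 0"

```text
clock: 37.78
position: [0.4267, 0.252, 0.0263]
ee_rot: [0.669, 0.744, 0.001, 0.001]
ft_force: [-0.4, 0.1, -0.8]
grip_width: 0.437
```

Run:
```python
from h import *
st(); go([0.4263,0.2515,0.025],96)
```

```text
t 37.77 P [0.4267 0.252  0.0263] yaw 96.07 down [ 0.002  0.    -1.   ] w 37.3 F [-0.4  0.1 -0.8] q [-0.7   0.27  0.08  2.01 -0.03  0.85 -0.5 ]
shift mm [-0.5 -0.4  1.3] turn deg [ 0.11 -0.    0.07] |d| 1.5 rows>= 0.0 z 0.0263
```

>>> step_arm --pt "0 0 1 0 0 0" --pt "0 0 0 0 0 0"

```text
clock: 38.02
position: [0.4269, 0.2522, 0.0256]
ee_rot: [0.669, 0.744, 0.001, 0.001]
ft_force: [-0.1, -0.1, -0.8]
grip_width: 0.441
```

>>> step_arm --pt "0 0 0 0 0 0" --pt "0 0 0 0 0 0" --pt "0 0 0 0 0 0" --pt "0 0 -12 0 0 0" --pt "0 0 -25 0 0 0" --pt "0 0 -35 0 0 0" --pt "0 0 -40 0 0 0" --pt "-15 0 -20 0 0 0" --pt "-15 0 0 0 0 0" --pt "0 0 0 0 0 0" --jaw 54

```text
clock: 39.28
position: [0.4301, 0.2212, 0.1657]
ee_rot: [0.669, 0.744, 0.002, 0.001]
ft_force: [-0.2, 0.4, 0.6]
grip_width: 0.631
```

Run:
```python
from h import *
st(); i=manip.camera_info("wrist"); im=manip.camera("wrist"); cv2.imwrite('pics/w20.png',im);np.savez('pics/w20.npz',**i)
cv2.imwrite('pics/w20c.png',crop(im,240,80,400,340,2.3)); plan([0.40,-0.40,0.18],158,13,9)
```

```text
t 39.27 P [0.4301 0.2212 0.1657] yaw 96.06 down [ 0.005  0.002 -1.   ] w 53.9 F [-0.2  0.4  0.6] q [-0.67  0.06  0.11  1.92 -0.01  1.15 -0.46]
|row| 47.9 mm
[[-47,-7,-1,0,0,-6.9],[-46,-13,-1,0,0,-6.9],[-44,-18,-1,0,0,-6.9],[-42,-24,-1,0,0,-6.9],[-39,-28,-1,0,0,-6.9],[-35,-33,-1,0,0,-6.9],[-31,-37,-1,0,0,-6.9],[-26,-40,-1,0,0,-6.9],[-21,-43,-1,0,0,-6.9],[-16,-45,-1,0,0,0],[-16,-45,-1,0,0,0],[-16,-45,-1,0,0,0],[-16,-45,-1,0,0,0]]
```

View pics/w20c.png

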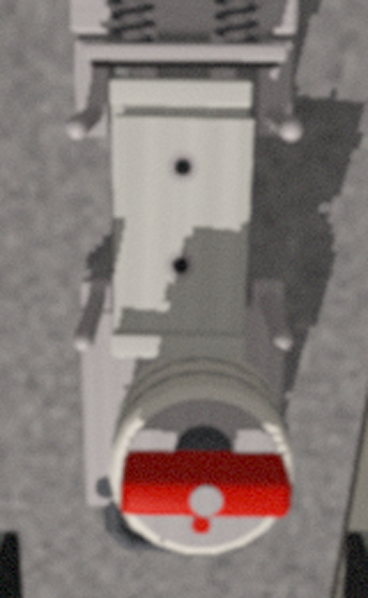

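>>> step_arm --pt "-30 -5 -2 0 0 -6.9" --pt "-46 -13 -2 0 0 -6.9" --pt "-44 -18 -2 0 0 -6.9" --pt "-42 -24 -2 0 0 -6.9" --pt "-39 -28 -2 0 0 -6.9" --pt "-35 -33 -2 0 0 -6.9" --pt "-31 -37 -2 0 0 -6.9" --pt "-26 -40 -1 0 0 -6.9" --pt "-21 -43 -1 0 0 -4" --pt "-16 -45 -1 0 0 0" --pt "-16 -45 -1 0 0 0" --pt "-16 -45 -1 0 0 0" --pt "-16 -45 -1 0 0 0" --pt "-4 -12 0 0 0 0" --pt "0 0 0 0 0 0" --jaw 64

```text
clock: 41.2
position: [0.4069, -0.4056, 0.1736]
ee_rot: [0.189, 0.982, -0.002, -0.007]
ft_force: [0.0, -0.3, 0.3]
grip_width: 0.753
```

Run:
```python
from h import *
st(); i=manip.camera_info("wrist"); im=manip.camera("wrist"); cv2.imwrite('pics/w21.png',im);np.savez('pics/w21.npz',**i)
c,a=cleat(im,i,(0.528,-0.44),159); print(c,a)
plan([0.528,-0.44,0.13],159.5,4)
```

```text
t 41.2 P [ 0.4069 -0.4056  0.1736] yaw 158.19 down [-0.014 -0.001 -1.   ] w 64.3 F [ 0.  -0.3  0.3] q [ 0.05  0.33  0.8   1.7  -0.24  1.22  2.09]
px [333. 356.] area 2924 rect ((332.5, 357.0), (64.0, 47.0), 90.0) dims (np.float64(0.0401), np.float64(0.0653)) ang lip 159.8 C from plain [ 0.5267 -0.4419] from lip [ 0.5277 -0.4411]
[ 0.52716906 -0.44151796] 159.82489032212803
|row| 33.3 mm
[[-31,3,10,-0.1,-0.2,-0.3],[-31,3,11,-0.1,-0.2,-0.3],[-31,3,11,-0.1,-0.2,-0.3],[-31,3,11,-0.1,-0.2,-0.3]]
```

View pics/w21.png

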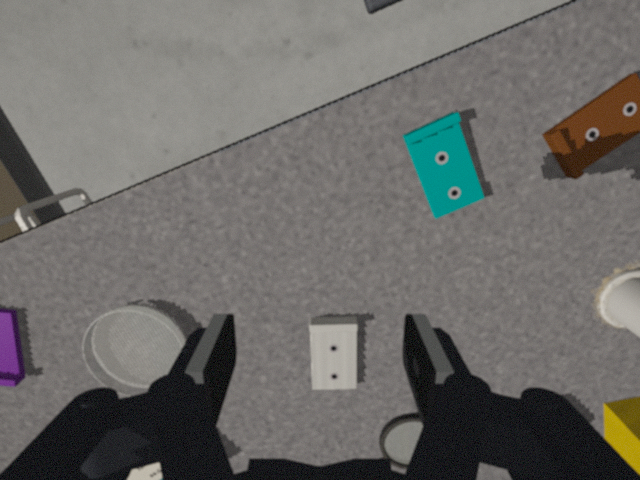

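>>> step_arm --pt "-25 2 6 0 -0.2 -0.3" --pt "-31 3 11 0 -0.2 -0.3" --pt "-31 3 11 0 -0.2 -0.3" --pt "-31 3 11 0 -0.2 -0.3" --pt "-5 0 4 0 0 0" --pt "0 0 0 0 0 0" --jaw 60

```text
clock: 42.0
position: [0.5336, -0.4281, 0.1278]
ee_rot: [0.173, 0.985, 0.001, 0.001]
ft_force: [0.0, 0.7, -0.5]
grip_width: 0.704
```

Run:
```python
from h import *
st(); i=manip.camera_info("wrist"); im=manip.camera("wrist"); cv2.imwrite('pics/w22.png',im);np.savez('pics/w22.npz',**i)
c,a=cleat(im,i,(0.528,-0.44),159); print(c,a)
plan([c[0],c[1],0.035],a,4)
```

```text
t 42.0 P [ 0.5336 -0.4281  0.1278] yaw 160.08 down [ 0.002  0.002 -1.   ] w 60.1 F [ 0.   0.7 -0.5] q [ 0.14  0.61  0.7   1.44 -0.41  1.23  2.1 ]
px [296. 229.] area 5771 rect ((294.9999694824219, 229.99996948242188), (61.99999237060547, 95.99998474121094), -0.0) dims (np.float64(0.0678), np.float64(0.0401)) ang lip 157.6 C from plain [ 0.5268 -0.4408] from lip [ 0.5271 -0.4424]
[ 0.52695201 -0.4416204 ] 157.57009700703853
|row| 23.6 mm
[[0,-4,23,0.1,0,0.6],[0,-4,23,0.1,0,0.6],[0,-4,23,0.1,0,0.6],[0,-4,23,0.1,0,0.6]]
```

View pics/w22.png

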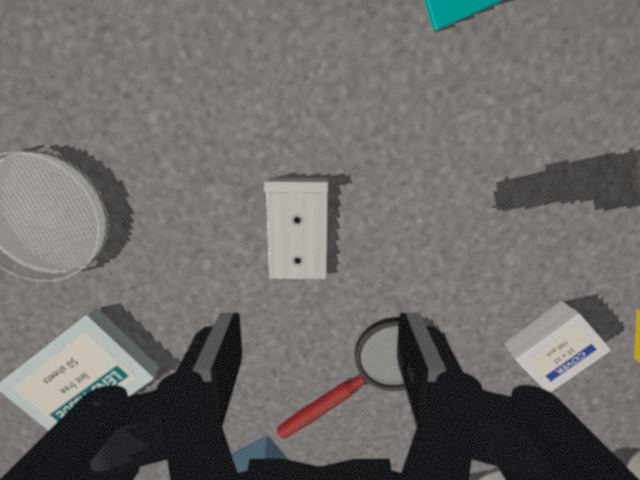

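>>> step_arm --pt "0 -4 18 0 0 0.5" --pt "0 -5 23 0 0 0.5" --pt "0 -4 23 0 0 0.3" --pt "0 -2 18 0 0 0" --pt "0 0 0 0 0 0" --pt "0 0 0 0 0 0"

```text
clock: 42.8
position: [0.5251, -0.4426, 0.0403]
ee_rot: [0.187, 0.982, 0.002, 0.001]
ft_force: [1.1, -0.6, 0.1]
grip_width: 0.698
```

Run:
```python
from h import *
st(); go([0.5270,-0.4416,0.001],158.5); im=manip.camera("wrist"); cv2.imwrite('pics/w23.png',im)
```

```text
t 42.8 P [ 0.5251 -0.4426  0.0403] yaw 158.48 down [ 0.002  0.004 -1.   ] w 59.6 F [ 1.1 -0.6  0.1] q [ 0.18  0.71  0.66  1.5  -0.47  1.1   2.14]
shift mm [-1.4  1.5 39.3] turn deg [ 0.23  0.02 -0.02] |d| 39.3 rows>= 0.6 z 0.0403
```

View pics/w23.png

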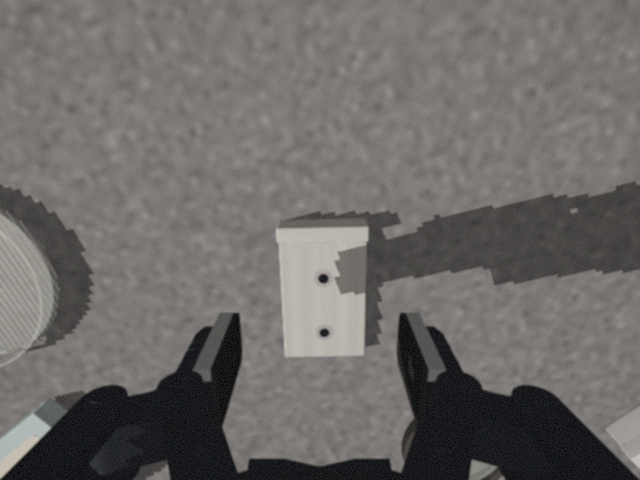

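>>> step_arm --pt "-1 1 14 0.2 0 0" --pt "0 0 15 0 0 0" --pt "0 0 7 0 0 0" --pt "0 0 0 0 0 0"

```text
clock: 43.35
position: [0.5274, -0.4416, 0.0025]
ee_rot: [0.186, 0.983, 0.0, 0.001]
ft_force: [0.3, 0.0, 0.2]
grip_width: 0.702
```

Run:
```python
from h import *
st(); go([0.5270,-0.4416,0.000],158.5)
```

```text
t 43.35 P [ 0.5274 -0.4416  0.0025] yaw 158.54 down [ 0.002 -0.    -1.   ] w 60.0 F [0.3 0.  0.2] q [ 0.19  0.75  0.64  1.52 -0.49  1.04  2.15]
shift mm [ 0.4 -0.2  2.5] turn deg [0.03 0.09 0.04] |d| 2.5 rows>= 0.0 z 0.0025
```

>>> step_arm --pt "0 0 3 0 0 0" --pt "0 0 0 0 0 0"

```text
clock: 43.6
position: [0.5275, -0.4419, -0.0004]
ee_rot: [0.186, 0.983, -0.0, 0.001]
ft_force: [-0.1, -0.4, -0.3]
grip_width: 0.702
```

>>> step_arm --pt "0 0 0 0 0 0" --pt "0 0 0 0 0 0" --pt "0 0 0 0 0 0" --jaw 0

```text
clock: 43.98
position: [0.5279, -0.4424, 0.0007]
ee_rot: [0.186, 0.982, -0.0, 0.002]
ft_force: [1.2, 0.5, -0.5]
grip_width: 0.437
```

Run:
```python
from h import *
st()
```

```text
t 43.98 P [ 0.5279 -0.4424  0.0007] yaw 158.53 down [ 0.003 -0.001 -1.   ] w 37.4 F [ 1.2  0.5 -0.5] q [ 0.2   0.76  0.63  1.52 -0.5   1.03  2.15]
```

>>> step_arm --pt "0 0 -10 0 0 0" --pt "0 0 -20 0 0 0" --pt "10 0 -35 0 0 0" --pt "30 0 -45 0 0 0" --pt "40 0 -40 0 0 0" --pt "40 0 -10 0 0 0" --pt "10 0 0 0 0 0" --pt "0 0 0 0 0 0"

```text
clock: 44.98
position: [0.4042, -0.395, 0.1736]
ee_rot: [0.187, 0.982, -0.001, 0.006]
ft_force: [0.0, 0.5, -0.6]
grip_width: 0.439
```

Run:
```python
from h import *
st(); im=manip.camera("wrist"); cv2.imwrite('pics/w24.png',im)
plan([0.4253,0.2565,0.165],96,14,8)
```

```text
t 44.98 P [ 0.4042 -0.395   0.1736] yaw 158.48 down [ 0.012 -0.003 -1.   ] w 37.5 F [ 0.   0.5 -0.6] q [ 0.01  0.29  0.82  1.75 -0.23  1.19  2.09]
|row| 46.6 mm
[[16,44,0,0.1,0.1,7.8],[22,41,0,0.1,0.1,7.8],[27,38,0,0.1,0.1,7.8],[32,34,0,0.1,0.1,7.8],[36,29,0,0.1,0.1,7.8],[40,24,0,0.1,0.1,7.8],[43,19,1,0.1,0.1,7.8],[45,13,1,0.1,0.1,7.8],[46,6,1,0,0,0],[46,6,1,0,0,0],[46,6,1,0,0,0],[46,6,1,0,0,0],[46,6,1,0,0,0],[46,6,1,0,0,0]]
```

View pics/w24.png

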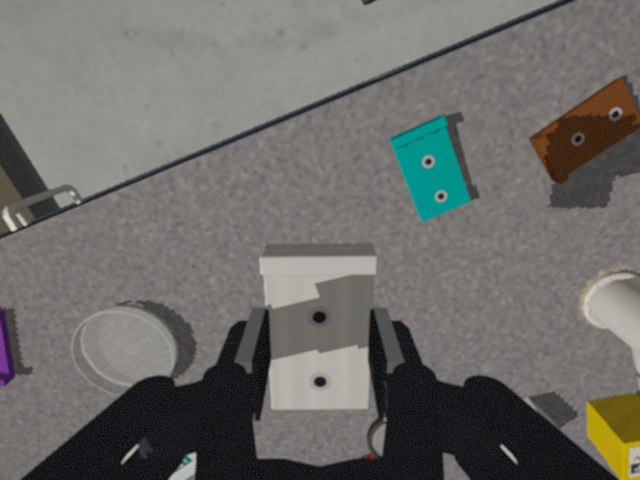

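>>> step_arm --pt "10 28 0 0 0 7.8" --pt "22 41 0 0 0 7.8" --pt "27 37 0 0 0 7.8" --pt "32 32 0 0 0 7.8" --pt "36 27 0 0 0 7.8" --pt "40 22 0 0 0 7.8" --pt "43 18 1 0 0 7.8" --pt "45 12 1 0 0 6.5" --pt "46 6 1 0 0 0" --pt "46 6 1 0 0 0" --pt "46 6 1 0 0 0" --pt "46 6 1 0 0 0" --pt "46 6 1 0 0 0" --pt "46 6 1 0 0 0" --pt "8 1 0 0 0 0" --pt "0 0 0 0 0 0"

```text
clock: 47.02
position: [0.4257, 0.2611, 0.1575]
ee_rot: [0.667, 0.745, -0.004, 0.007]
ft_force: [0.0, -0.7, -0.5]
grip_width: 0.44
```

Run:
```python
from h import *
st(); plan([0.4253,0.2565,0.11],96,4)
```

```text
t 47.02 P [0.4257 0.2611 0.1575] yaw 96.37 down [ 0.005 -0.015 -1.   ] w 37.6 F [ 0.  -0.7 -0.5] q [-0.84  0.11  0.2   1.89 -0.01  1.15 -0.53]
|row| 11.9 mm
[[-1,0,12,0,0.2,0.1],[-1,0,12,0,0.2,0.1],[-1,0,12,0,0.2,0.1],[-1,0,12,0,0.2,0.1]]
```

>>> step_arm --pt "-1 0 12 0 0.2 0.1" --pt "-1 0 16 0 0.2 0.1" --pt "-1 0 14 0 0.2 0" --pt "0 0 5 0 0 0" --pt "0 0 0 0 0 0" --pt "0 0 0 0 0 0"

```text
clock: 47.78
position: [0.4274, 0.2527, 0.1075]
ee_rot: [0.671, 0.742, -0.001, 0.003]
ft_force: [0.8, -0.2, -1.0]
grip_width: 0.438
```

Run:
```python
from h import *
st(); go([0.4253,0.2615,0.033],96); im=manip.camera("wrist"); cv2.imwrite('pics/w25.png',im); cv2.imwrite('pics/w25c.png',crop(im,200,140,440,440,2))
```

```text
t 47.77 P [0.4274 0.2527 0.1075] yaw 95.77 down [ 0.003 -0.005 -1.   ] w 37.4 F [ 0.8 -0.2 -1. ] q [-0.82  0.16  0.21  1.95 -0.03  1.03 -0.5 ]
shift mm [ 9.3 -1.4 74.4] turn deg [ 0.16  0.3  -0.23] |d| 75.0 rows>= 1.2 z 0.1075
```

View pics/w25c.png

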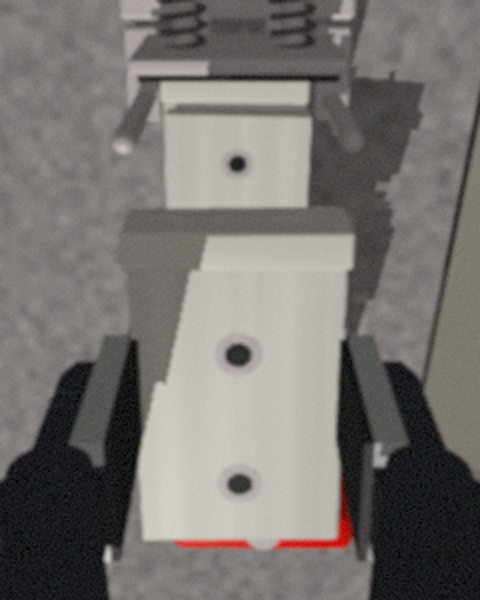

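>>> step_arm --pt "7 -1 2 0.1 0.2 -0.2" --pt "2 0 12 0 0 0" --pt "0 0 18 0 0 0" --pt "0 0 18 0 0 0" --pt "0 0 12 0 0 0" --pt "0 0 0 0 0 0"

```text
clock: 48.58
position: [0.4251, 0.2636, 0.042]
ee_rot: [0.668, 0.744, 0.0, 0.001]
ft_force: [-0.6, -0.2, -0.4]
grip_width: 0.438
```

Run:
```python
from h import *
st(); go([0.4253,0.2615,0.0325],96)
```

```text
t 48.58 P [0.4251 0.2636 0.042 ] yaw 96.1 down [ 0.002 -0.001 -1.   ] w 37.4 F [-0.6 -0.2 -0.4] q [-0.82  0.26  0.19  2.   -0.06  0.89 -0.49]
shift mm [-2.1 -0.   9.5] turn deg [0.08 0.04 0.1 ] |d| 9.8 rows>= 0.2 z 0.042
```

>>> step_arm --pt "-2 0 5 0 0 0" --pt "0 0 3 0 0 0" --pt "0 0 1 0 0 0" --pt "0 0 0 0 0 0"

```text
clock: 49.08
position: [0.4262, 0.262, 0.0337]
ee_rot: [0.669, 0.744, 0.001, 0.001]
ft_force: [-1.4, 0.0, -0.3]
grip_width: 0.437
```

Run:
```python
from h import *
st(); go([0.4253,0.2615,0.032],96)
```

```text
t 49.08 P [0.4262 0.262  0.0337] yaw 96.09 down [ 0.003  0.001 -1.   ] w 37.3 F [-1.4  0.  -0.3] q [-0.82  0.27  0.19  2.   -0.07  0.87 -0.48]
shift mm [-0.4 -0.9  1.7] turn deg [ 0.19 -0.03  0.09] |d| 2.0 rows>= 0.0 z 0.0337
```

>>> step_arm --pt "0 -1 1 0.1 0 0" --pt "0 0 1 0 0 0" --pt "0 0 0 0 0 0"

```text
clock: 49.45
position: [0.4253, 0.2621, 0.0319]
ee_rot: [0.669, 0.744, 0.001, 0.0]
ft_force: [1.0, -0.3, -0.9]
grip_width: 0.436
```

Run:
```python
from h import *
st(); go([0.4253,0.2615,0.032],96)
```

```text
t 49.45 P [0.4253 0.2621 0.0319] yaw 96.1 down [ 0.002  0.001 -1.   ] w 37.2 F [ 1.  -0.3 -0.9] q [-0.82  0.27  0.19  2.   -0.07  0.87 -0.48]
shift mm [-0.6 -0.1 -0.1] turn deg [ 0.11 -0.05  0.1 ] |d| 0.6 rows>= 0.0 z 0.0319
```

>>> step_arm --pt "0 0 0 0 0 0" --pt "0 0 0 0 0 0" --pt "0 0 0 0 0 0" --pt "0 0 -12 0 0 0" --pt "0 0 -25 0 0 0" --pt "0 0 -35 0 0 0" --pt "0 0 -40 0 0 0" --pt "-15 0 -20 0 0 0" --pt "-15 0 0 0 0 0" --pt "0 0 0 0 0 0" --jaw 54

```text
clock: 50.7
position: [0.4285, 0.231, 0.1719]
ee_rot: [0.669, 0.744, 0.002, 0.001]
ft_force: [0.6, 0.9, 0.0]
grip_width: 0.631
```

Run:
```python
from h import *
st(); i=manip.camera_info("wrist"); im=manip.camera("wrist"); cv2.imwrite('pics/w26.png',im);np.savez('pics/w26.npz',**i)
a=crop(im,240,60,400,320,2.3)
cv2.imwrite('pics/w26c.png',a); t=manip.camera("top"); cv2.imwrite('pics/top26.png',t); cv2.imwrite('pics/top26c.png',crop(t,70,110,640,310,1.4)); print(np.linalg.norm(i['t']))
```

```text
t 50.7 P [0.4285 0.231  0.1719] yaw 96.07 down [ 0.004  0.003 -1.   ] w 53.9 F [0.6 0.9 0. ] q [-0.81  0.06  0.23  1.91 -0.02  1.17 -0.47]
0.6115617601423751
```

View pics/w26c.png

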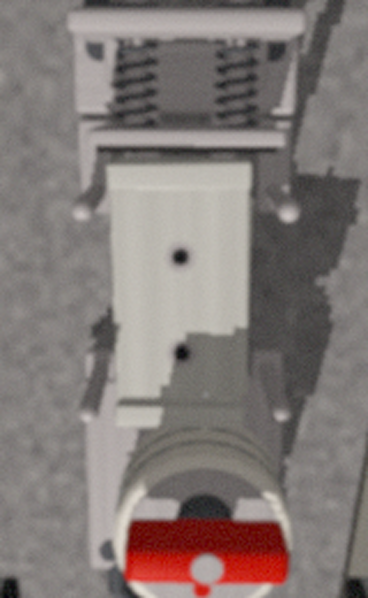

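View pics/top26c.png

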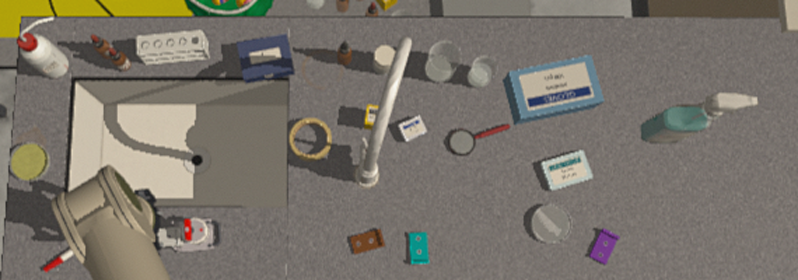

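Run:
```python
from h import *
plan([0.438,0.1935,0.13],185.5,10,10)
```

```text
|row| 5.8 mm
[[-4,1,4,0,0,-8.9],[-4,0,4,0,0,-8.9],[-4,-1,4,0,0,-8.9],[-4,-1,4,0,0,-8.9],[-4,-2,4,0,0,-8.9],[-3,-2,4,0,0,-8.9],[-3,-3,4,0,0,-8.9],[-2,-3,4,0,0,-8.9],[-2,-4,4,0,0,-8.9],[-1,-4,4,0,0,-8.9]]
```

>>> step_arm --pt "-4 1 4 0 0 -8.9" --pt "-4 0 4 0 0 -8.9" --pt "-4 -1 4 0 0 -8.9" --pt "-4 -1 4 0 0 -8.9" --pt "-4 -2 4 0 0 -8.9" --pt "-3 -2 4 0 0 -8.9" --pt "-3 -3 4 0 0 -8.9" --pt "-2 -3 4 0 0 -8.9" --pt "-2 -4 4 0 0 -8.9" --pt "-1 -4 4 0 0 -7" --pt "0 0 0 0 0 0" --pt "0 0 0 0 0 0" --jaw 45

```text
clock: 52.3
position: [0.4328, 0.1964, 0.1194]
ee_rot: [-0.056, 0.998, -0.003, -0.007]
ft_force: [0.1, 0.6, 1.0]
grip_width: 0.525
```

Run:
```python
from h import *
st(); plan([0.438,0.1935,0.066],185.5,4)
```

```text
t 52.3 P [0.4328 0.1964 0.1194] yaw -173.54 down [-0.013 -0.008 -1.   ] w 44.9 F [0.1 0.6 1. ] q [-0.7   0.11  0.19  1.98 -0.02  1.07  1.18]
|row| 13.4 mm
[[-1,-1,13,-0.1,-0.2,0.2],[-1,-1,13,-0.1,-0.2,0.2],[-1,-1,13,-0.1,-0.2,0.2],[-1,-1,13,-0.1,-0.2,0.2]]
```

>>> step_arm --pt "-2 -1 12 -0.1 -0.2 0.4" --pt "-2 -1 14 -0.1 -0.2 0.4" --pt "-1 -1 14 -0.1 -0.2 0.2" --pt "0 0 9 0 0 0" --pt "0 0 0 0 0 0" --pt "0 0 0 0 0 0"

```text
clock: 53.05
position: [0.4374, 0.1938, 0.0659]
ee_rot: [-0.045, 0.999, -0.001, -0.002]
ft_force: [-0.1, -0.1, -0.0]
grip_width: 0.526
```

Run:
```python
from h import *
st(); go([0.438,0.1935,0.066],185.5); im=manip.camera("wrist"); cv2.imwrite('pics/w27.png',im)
```

```text
t 53.05 P [0.4374 0.1938 0.0659] yaw -174.84 down [-0.003 -0.002 -1.   ] w 44.9 F [-0.1 -0.1 -0. ] q [-0.69  0.18  0.19  2.03 -0.04  0.94  1.19]
shift mm [-0.6 -0.4 -0.1] turn deg [-0.09 -0.2  -0.34] |d| 0.7 rows>= 0.0 z 0.0659
```

View pics/w27.png

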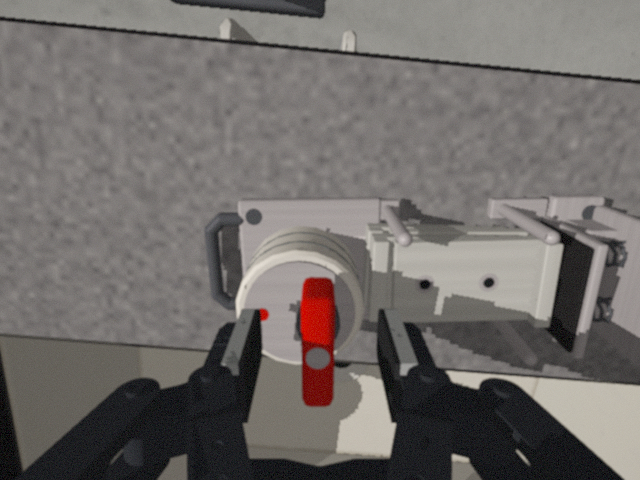

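Bar centred (column 317) between the fingers at 258/378; pile looks level with its lip at (375,260) and (550,275). Close and turn clockwise.

>>> step_arm --pt "0 0 0 0 0 0" --pt "0 0 0 0 0 0" --pt "0 0 0 0 0 0" --pt "0 0 0 0 0 6" --pt "0 0 0 0 0 8" --pt "0 0 0 0 0 8" --pt "0 0 0 0 0 8" --pt "0 0 0 0 0 8" --pt "0 0 0 0 0 8" --pt "0 0 0 0 0 8" --pt "0 0 0 0 0 0" --jaw 0 --force 60

```text
clock: 54.48
position: [0.4385, 0.1949, 0.0669]
ee_rot: [0.426, 0.905, 0.0, 0.0]
ft_force: [0.5, -0.7, -0.9]
grip_width: 0.12
```

Run:
```python
from h import *
st(); go([0.438,0.1935,0.066],120); print(manip.get_obs()["torque"])
```

```text
t 54.48 P [0.4385 0.1949 0.0669] yaw 129.62 down [ 0.001  0.    -1.   ] w 10.2 F [ 0.5 -0.7 -0.9] q [-0.78  0.18  0.29  2.03 -0.06  0.94  0.23]
shift mm [-0.8 -1.3  0.9] turn deg [0.04 0.01 9.62] |d| 1.8 rows>= 0.9 z 0.0669
[-0.10990472  0.01781151 -0.13219782]
```

>>> step_arm --pt "0 0 0 0 0 7" --pt "0 0 0 0 0 8" --pt "0 0 0 0 0 8" --pt "0 0 0 0 0 8" --pt "0 0 0 0 0 8" --pt "0 0 0 0 0 7" --pt "0 0 0 0 0 6" --pt "0 0 0 0 0 0"

```text
clock: 55.48
position: [0.4401, 0.1952, 0.0669]
ee_rot: [0.778, 0.628, 0.002, 0.001]
ft_force: [-0.0, -0.0, -1.5]
grip_width: 0.124
```

Run:
```python
from h import *
st(); go([0.438,0.194,0.066],75); print(manip.get_obs()["torque"]); im=manip.camera("wrist"); cv2.imwrite('pics/w28.png',im)
```

```text
t 55.48 P [0.4401 0.1952 0.0669] yaw 77.81 down [ 0.005  0.001 -1.   ] w 10.6 F [-0.  -0.  -1.5] q [-0.87  0.19  0.39  2.04 -0.09  0.93 -0.65]
shift mm [-1.7 -1.8  0.9] turn deg [ 0.25 -0.11  2.81] |d| 2.6 rows>= 0.3 z 0.0669
[ 0.02074247 -0.00217823 -0.11445814]
```

View pics/w28.png

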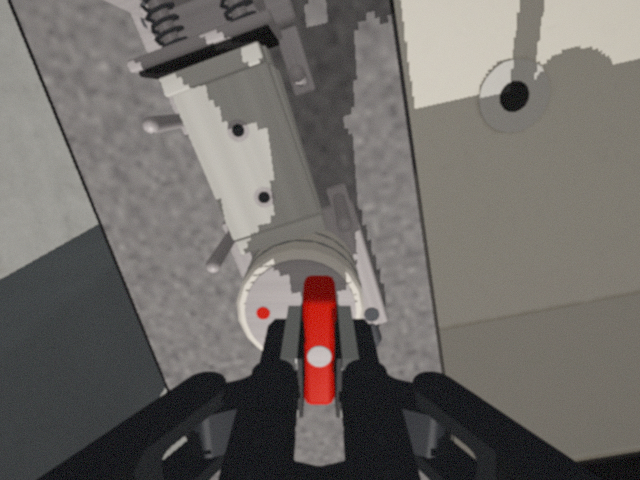

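>>> step_arm --pt "-1 -1 0 0 0 5" --pt "0 0 0 0 0 7" --pt "0 0 0 0 0 7" --pt "0 0 0 0 0 7" --pt "0 0 0 0 0 6" --pt "0 0 0 0 0 0"

```text
clock: 56.28
position: [0.4409, 0.1948, 0.0669]
ee_rot: [0.919, 0.394, 0.005, 0.001]
ft_force: [1.5, -0.8, -2.1]
grip_width: 0.124
```

Run:
```python
from h import *
st(); go([0.438,0.194,0.066],31); print(manip.get_obs()["torque"]); im=manip.camera("wrist"); cv2.imwrite('pics/w29.png',im)
```

```text
t 56.27 P [0.4409 0.1948 0.0669] yaw 46.42 down [ 0.009  0.002 -1.   ] w 10.6 F [ 1.5 -0.8 -2.1] q [-0.93  0.19  0.45  2.04 -0.1   0.93 -1.19]
shift mm [-2.6 -1.6  0.9] turn deg [ 0.26 -0.48 15.41] |d| 3.1 rows>= 1.4 z 0.0669
[-0.03665162 -0.0907974  -0.08023181]
```

View pics/w29.png

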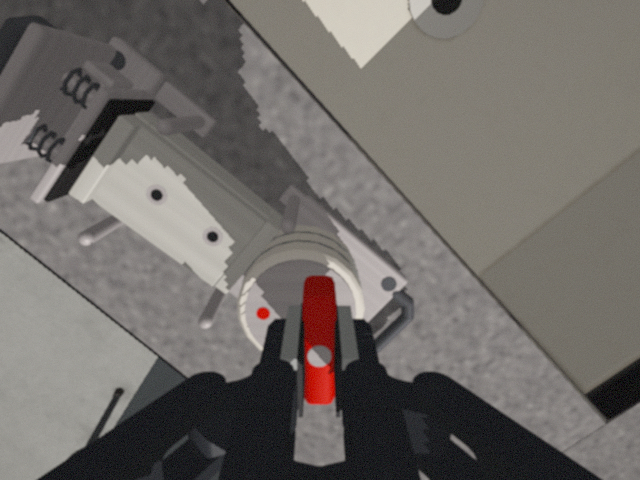

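>>> step_arm --pt "-1 -1 0 0 0 5" --pt "0 0 0 0 0 6" --pt "0 0 0 0 0 3" --pt "0 0 0 0 0 0" --pt "0 0 0 0 0 0"

```text
clock: 56.95
position: [0.4412, 0.1944, 0.0669]
ee_rot: [0.958, 0.286, 0.007, 0.001]
ft_force: [0.6, -0.0, -2.4]
grip_width: 0.122
```

Run:
```python
from h import *
st(); print(manip.get_obs()["torque"])
```

```text
t 56.95 P [0.4412 0.1944 0.0669] yaw 33.2 down [ 0.013  0.002 -1.   ] w 10.4 F [ 0.6 -0.  -2.4] q [-0.95  0.19  0.48  2.04 -0.1   0.92 -1.41]
[-0.08812384 -0.0295581  -0.08561229]
```

>>> step_arm --pt "0 0 0 0 0 0" --pt "0 0 0 0 0 0" --pt "0 0 0 0 0 0" --pt "0 0 -15 0 0 0" --pt "0 0 -25 0 0 0" --pt "0 0 -35 0 0 -6" --pt "0 0 -35 0 0 -10" --pt "0 0 -15 0 0 -10" --pt "0 0 0 0 0 -10" --pt "0 0 0 0 0 -10" --pt "0 0 0 0 0 -10" --pt "0 0 0 0 0 -7" --pt "0 0 0 0 0 0" --jaw 40

```text
clock: 58.58
position: [0.4408, 0.1938, 0.2071]
ee_rot: [0.654, 0.756, 0.01, 0.005]
ft_force: [0.4, -1.1, -0.6]
grip_width: 0.464
```

Run:
```python
from h import *
st(); i=manip.camera_info("wrist"); im=manip.camera("wrist"); cv2.imwrite('pics/w30.png',im);np.savez('pics/w30.npz',**i)
cv2.imwrite('pics/w30c.png',crop(im,200,40,440,340,2));
```

```text
t 58.58 P [0.4408 0.1938 0.2071] yaw 98.31 down [ 0.02   0.008 -1.   ] w 39.6 F [ 0.4 -1.1 -0.6] q [-0.97 -0.    0.46  1.9   0.01  1.22 -0.36]
```

View pics/w30c.png

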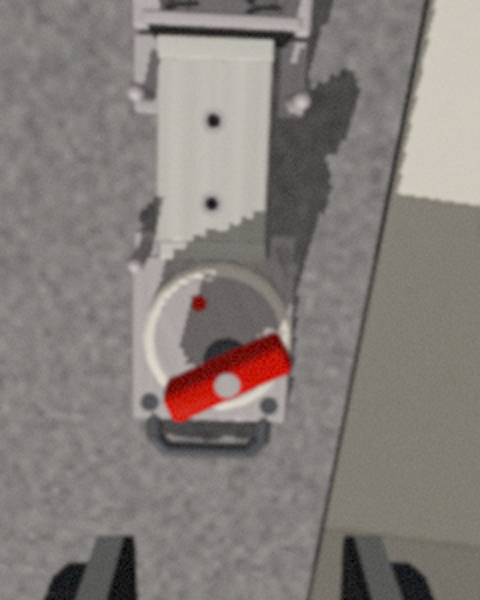

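Run:
```python
from h import *
a=cv2.imread('pics/w26.png'); b=cv2.imread('pics/w30.png')
A=crop(a,250,50,390,220,2.8); B=crop(b,250,0,390,170,2.8)
cv2.imwrite('pics/cmp.png',np.hstack([A,B]))
```

```text
(no output)
```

View pics/cmp.png

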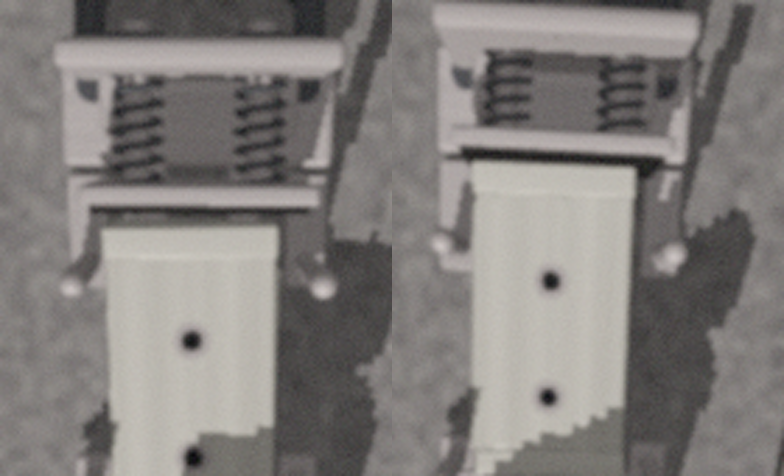

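Run:
```python
from h import *
for f,w,p in (('w26',75,123.2),('w30',18.6,53.6)):
    i=dict(np.load(f'pics/{f}.npz')); W=ray(i,[(321,w)],.062)[0]; P=ray(i,[(321,p)],.058)[0]
    print(f,W.round(4),P.round(4),"gap mm",np.linalg.norm((W-P)[:2]).__mul__(1000).round(1))
cv2.imwrite('pics/scene30.png',manip.camera("scene"))
t=manip.camera("top"); cv2.imwrite('pics/top30c.png',crop(t,70,110,640,310,1.4)); st()
```

```text
w26 [0.4191 0.3294 0.062 ] [0.422  0.3029 0.058 ] gap mm 26.7
w30 [0.4252 0.3269 0.062 ] [0.4282 0.3075 0.058 ] gap mm 19.6
t 58.73 P [0.4408 0.1939 0.2066] yaw 98.2 down [ 0.02   0.007 -1.   ] w 39.8 F [-0.6 -0.3  0. ] q [-0.97 -0.    0.46  1.9   0.01  1.22 -0.37]
```

View pics/top30c.png

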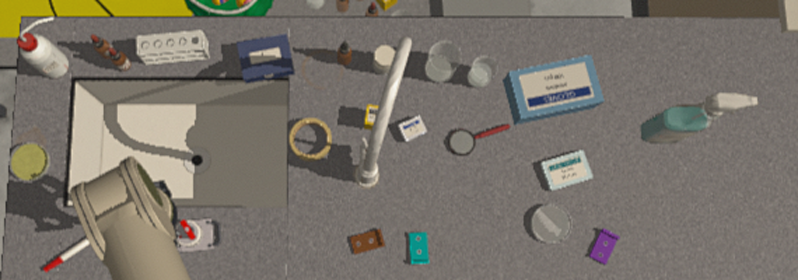

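>>> step_arm --pt "6 -4 4 0 0 -9" --pt "6 -4 6 0 0 -9" --pt "5 -4 6 0 0 -9" --pt "5 -4 6 0 0 -9" --pt "5 0 6 0 0 -9" --pt "5 2 6 0 0 -9" --pt "5 4 6 0 0 -9" --pt "4 5 6 0 0 -9" --pt "3 6 4 0 0 -9" --pt "0 6 4 0 0 -5" --pt "0 0 0 0 0 0" --pt "0 0 0 0 0 0" --jaw 60

```text
clock: 60.22
position: [0.4049, 0.2415, 0.152]
ee_rot: [-0.048, 0.999, 0.003, 0.01]
ft_force: [0.1, -0.5, 1.2]
grip_width: 0.702
```

Run:
```python
from h import *
st(); im=manip.camera("wrist"); cv2.imwrite('pics/w31.png',im)
```

```text
t 60.23 P [0.4049 0.2415 0.152 ] yaw -174.55 down [ 0.02   0.007 -1.   ] w 60.0 F [ 0.1 -0.5  1.2] q [-1.03  0.03  0.4   1.99 -0.01  1.1   1.04]
```

View pics/w31.png

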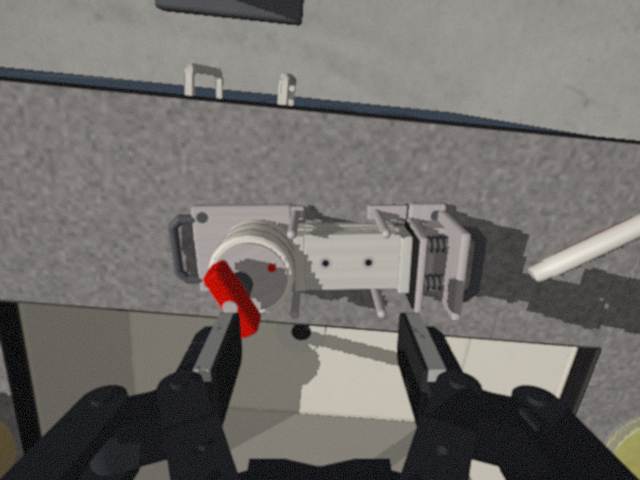

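Run:
```python
from h import *
im=cv2.imread('pics/w31.png'); cv2.imwrite('pics/w31c.png',crop(im,270,195,480,330,3.7))
```

```text
(no output)
```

View pics/w31c.png

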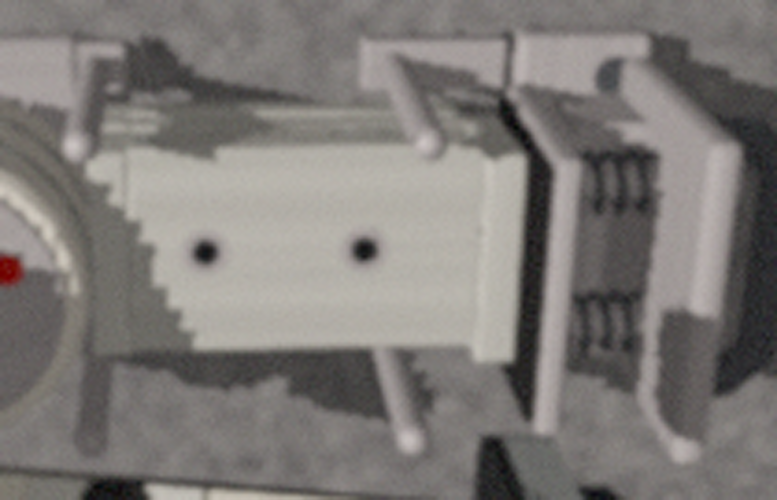

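Run:
```python
from h import *
print(manip.hand_in()); st()
```

```text
the job is handed in; nothing more can be done
None
the job is handed in; nothing more can be done
```

The job is handed in. The four cleats on the counter are piled lip up in the carrier, lips alternating from the cam, and the cam is clamped on them. It took about 60 s of the 210 s.

- **Clamp backed off:** The bar stood at about 55° at the start. I turned it back until it lay square across the carrier, and the camera read it within about 0.5° of square.
- **Pile:** I found four cleats on the counter and saw no others. I left the brown, purple and turquoise look-alikes alone. After each placing, the wrist picture showed the plain end lying beside the lip below it.
- **Clamping:** I turned the handle clockwise about 152° (cam about 2.66 rad) in a single grasp, although the notes said two or more would be needed. I then let go.
- **Last checks:**
  - The pile looked level and square.
  - The springs were visibly shorter. I read the stop as pushed back about 7 mm by its gap to the end wall, and 4–5 mm by its own position. The geometry predicts about 4 mm, so these disagree, but all are well over the 1.5 mm needed.
  - The fingers were clear of everything.
  - The tape, coverslips, lens and lamp carton looked unmoved in the last top view, by eye only. I could see only part of the marker there, because the arm hid the rest.
- **Not settled:** The second cleat I picked up sat about 2 cm from where the first top view had put it. It may have been knocked aside, so I measured it again before gripping.

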